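Clamp a driver module in the sloped soldering jig

TASK

Lay the loose driver module (green board on an aluminium carrier) flat on the jig's sloped bed, long side up the slope, pushed home against both the lower fence and the side fence. Then swing the red clamp arm fully over it to its stop and turn the black knurled knob clockwise until it stops tight, so that the foot presses the module down. Leave the other things on the bench where they are, and let go at the end.

Things in the scene. Friction and masses are not known exactly. Their poses are not given: they have to be found in the camera images.
- board_mid (a point): centre of the driver module: green circuit board on an aluminium carrier, a solid block 120 (x) x 52 (y) x 14 mm (z, up), about 0.22 kg, loose and level on the bench at any yaw; the centre is 7 mm above its underside. Small parts stand up to 9 mm above its top within 20 mm of its middle; both ends are bare. It may lie either way round.
- bed: sloped aluminium bed of the fixed jig (grey base below it), x from -80 to 85, y from -65 to 85 mm. Origin on its upper face, 62 mm above the bench, where the module's middle belongs (black patch). x up the slope (30 degrees), y left looking up the slope, z square out of the bed, leaning 30 degrees towards the slope's foot. A module let go on it may slide down to the lower fence.
- lower_fence (a point): middle of the lower fence's inner face, where it meets the bed: bed x = -60 mm. Steel bar 80 mm long across the slope (bed y from -34 to 46 mm), 12 mm high above the bed. The module's short side goes against it.
- side_fence (a point): middle of the side fence, where its inner face meets the bed: bed y = -26 mm, x = 0. The fence is two steel stops, at bed x from -57 to -37 and 37 to 57 mm, 12 mm high, 10 mm thick, with a free gap between them for a finger. The module's long side goes against both.
- clamp_arm (a joint): swing of the red clamp arm about its pivot (axis = bed z), rad. 0 = against its stop over the seat, screw at bed x = 35, y = 0 mm; grows as it swings open, anticlockwise from above, to 1.9 (1.57 = arm pointing up the slope). It stays where it is left (friction 0.2 N m, about 3 N at the knob) and carries screw, foot and knob along.
- clamp_pivot (a point): pivot of the clamp arm, at bed x = 35, y = 65 mm, level with the bed's face. The red arm is 65 mm from here to the screw, 18 mm wide (26 at its ends), and lies 24 to 34 mm above the bed; the pivot's head ends 36 mm above the bed. Below the arm is a post 16 mm across.
- knob (a joint): turn of the knurled knob, rad; grows clockwise seen from above (tightening), lowering knob and foot by 1.27 mm per rad. 0 = fully up; it stops dead at 4.2 and stays where it is left (friction 0.06 N m). With the module below, the foot begins to press at about 3.8; before that it is clear of it.
- knob_mid (a point): centre of the black knurled knob, 42 mm across, 26 mm high, axis along bed z, on the free end of the red arm. It is 57 mm above the bed at knob = 0, 51 mm when tight; the arm's top is then 10 and 4 mm below the knob's underside. The point moves with arm and screw but does not turn with the knob.
- clamp_foot: round rubber foot under the clamp screw, 18 mm across; it rides up and down with the knob but does not turn. Its underside is 18.8 mm above the bed at knob = 0, 1.27 mm lower per rad. Origin on the screw's axis, level with the bed's face at knob = 0.
- board: the driver module as a body; origin at the middle of its underside, axes as for its centre.
- spray_bottle: bottle with an orange trigger head, 65x76x227 mm; origin at the middle of its underside. Leave it where it stands.
- jar_blue: white jar with a blue lid, 51 across, 56 high mm; origin at the middle of its underside. Leave it where it stands.
- amber_tape: amber tape roll lying flat, 68 across, 19 high mm; origin at the middle of its underside. Leave it where it stands.
- screwdriver: screwdriver with a yellow handle, 159x16x17 mm; origin at the middle of its underside. Leave it where it stands.
- multimeter: orange and black multimeter lying flat, 145x82x47 mm; origin at the middle of its underside. Leave it where it stands.
- tip_tin: small round white tin with a blue disc on its lid, 39 across, 15 high mm; origin at the middle of its underside. Leave it where it stands.
- side_cutter: side cutters with yellow handles, 148x90x14 mm; origin at the middle of its underside. Leave it where it stands.
Things that resemble listed ones, but are neither listed nor needed, are in the scene too. What is meant by the board is not purple, and is the larger of those in its own colour.

How it is judged:
On the way, in this order (a step that is already met when the one before it is completed fails the run):
1. the module lies flat on the bed, square against both fences, with the clamp arm still clear of it (x of board_mid in the frame of bed between -0.003 and 0.003 m and y of board_mid in the frame of bed between -0.003 and 0.003 m and z of board_mid in the frame of bed between 0.004 and 0.01 m and angle between the x axis of board_mid and the x axis of bed, either way round below 0.05 rad and value of joint clamp_arm above 0.4 rad), for 0.2 s.
2. the clamp arm is swung fully over the module, which is still square (x of board_mid in the frame of bed between -0.003 and 0.003 m and y of board_mid in the frame of bed between -0.003 and 0.003 m and z of board_mid in the frame of bed between 0.004 and 0.01 m and angle between the x axis of board_mid and the x axis of bed, either way round below 0.05 rad and value of joint clamp_arm below 0.05 rad), for 0.1 s.
3. the knob is turned down tight, the foot pressing the module (x of board_mid in the frame of bed between -0.003 and 0.003 m and y of board_mid in the frame of bed between -0.003 and 0.003 m and z of board_mid in the frame of bed between 0.004 and 0.01 m and angle between the x axis of board_mid and the x axis of bed, either way round below 0.05 rad and value of joint knob above 4.05 rad and contact force between clamp_foot and board above 3 N), for 0.2 s.
At the end, for the whole second after the job is handed in: Module flat on the bed, centre within 3 mm of home along and across the slope, within 0.05 rad of square and at rest; clamp arm within 0.05 rad of its stop; knob within 0.15 rad of its tight stop and the foot pressing the module with over 3 N (all of step 3 and value of joint clamp_arm below 0.05 rad and linear speed of board below 0.01 m/s); the robot touches nothing.
It fails at once if another thing on the bench is shifted by more than 30 mm (distance of any of spray_bottle, jar_blue, amber_tape, screwdriver, multimeter, tip_tin, side_cutter from where it was at the start of the episode above 0.03 m).
It also fails if it takes over 72 s, if anything falls off the work surface, if the arm or the gripper's body presses on something with over 40 N, if the wrist force passes 120 N, or if a joint passes its speed limit or range.

ROBOT

A 7-joint arm with a two-finger parallel gripper is mounted at the origin on a cart in front of the work surface, level with it; the furniture and walls round the work are solid. World frame = base frame: x ahead of the robot, y to its left, z up, the work surface at z = 0. Lengths are in m, angles in rad, forces in N, time in s.
With the tool pointing down it reaches from about 0.4 to 0.85 m from the base axis. Payload 6.9 kg.
Tool frame: the origin (TCP) lies on the centre line of the jaws, within the pads' length; the fingertips stand ahead of it and the grasp point (between the pads) lies 2 mm behind it (bot.finger_overhang is the z of the fingertips in the tool frame, in m); z points along the fingers, y is the line along which they close (so a half turn about z gives the same grasp; the last joint's range is limited). The gripper opens to 85 mm and grips with 20 to 120 N. Pads are 22 mm wide; open, the fingers measure 114 mm over their backs; the gripper's body (76 mm by 85 mm) begins 54 mm behind the grasp point. The pads swing forward as they close: fully open they stand 13 mm farther back than shut.
Start: joints at [-1.163, 0.507, -0.238, 1.5, 0.126, 1.149, -0.155], TCP at [0.186, 0.597, 0.248] pointing down, gripper open.
Joint ranges: [-3.08, 3.08], [-0.24, 2.05], [-1.43, 1.35], [0, 2.5], [-1.52, 4.66], [0.17, 1.96], [-2.89, 2.89]. Speed limits (rad/s): [2.39, 2.39, 3.14, 3.14, 3.14, 3.14, 3.14].

INTERFACE

Orientations are given as a 3x3 rotation matrix whose columns are the frame's x, y, z axes.
In Python, from plant import bot gives the robot as it stands.
- The arm moves only by the tool drive_tool, never from a script. Its argument "rows" is a list of rows, each an object with "travel": the shift along the world's x, y, z scaled (see below), a list of three; "turn": the turn about the world's z scaled (see below). A call has 1 to 8 rows; each row is the pose to reach, as a shift and turn from the pose commanded when the call began; what a row does not reach only later rows make up. The controller multiplies each number of a shift by 500 mm and each number of a turn by 45 degrees. A row lasts 1/12 s, in which the tool goes at most 41.7 mm and 7.16 degrees, less where a joint would pass 70% of its speed; a pose out of reach is approached as far as the arm can. A call with a number of a shift or a turn outside -1 to 1 is refused whole. A call with a gripper value outside its range is refused whole. "gripper" is the finger opening in mm, from 0 to 85.4, set as the call begins (left out, the last holds). The fingers move at their own pace and stop on an object; "grip_force" is the grip in N (left out, the last holds). Time passes only in rows, so rows that repeat a pose let the fingers close. It gives the time, the measured TCP pose, the force, the opening and the grip force at its end, in the units of the state.
- bot.observe(): the state, without advancing time (a new reading comes with each control period).
- bot.snapshot(name): name is "scene" or "top" or "wrist"; returns (picture, depth): 420x560x3 uint8, red, green, blue; 420x560 float32, m along the optical axis (not along the pixel's ray), 0 where there is no reading.
- bot.camera_info(name): a dict with "intrinsics" (3x3 intrinsics, pixels), "position" and "orientation" of the camera in the world; the wrist camera has in their place "mount" (4x4, takes a point from camera to tool coordinates, whose origin is the TCP and whose axes are the flange's). Camera axes: x right, y down, z forward; pixel columns grow to the right and rows downward; lengths in m; the calibration is good to about 2 mm. A picture is of the moment at which its call begins: read the wrist's pose just before it. camera_info takes no time and is no camera call.
- bot.hand_in(): hands the job in; it is judged then, once.
Trained networks look in the newest picture that a camera, given by its name, has taken for a name from the list of things; names that differ only in an ending like _2 or _b are one class to them, and where a whole thing is asked for, a point or a joint stands for the part that bears it (a point fixed in the world has none). Each returns a list of dicts, best first, with "p" (0 to 1); they miss things now and then, are a little off and sometimes report something else, mostly with a low value. They report only what shows in the picture. A call takes as long as a camera call. They do not tell look-alikes from the thing itself.
- bot.recognise(camera, thing): "point" ([x, y, z] in m, in world coordinates, good to about 4 mm: the middle of the surface that is visible of it).
- bot.cut_out(camera, thing): "mask" (420x560 bool, what is visible of it).
- bot.tip_of(camera, thing): "point" ([x, y, z] in m, in world coordinates, good to about 4 mm: a listed point, or the origin of a listed thing).
The state is a dict: "t": time; "joint_positions": joint angles; "qd": joint speeds; "joint_torque": joint torques, N m; "ee_pos": TCP position; "ee_rot": TCP orientation; "wrist_force": force on the tool from outside, world axes, zero at the start; "moment": the same for the moment, N m; "gripper_width": finger opening in m; "grip_force": force on a finger pad.
Only numpy, scipy, OpenCV 4.12 (cv2) and the standard library are available. Lean on these libraries where they do the work, as an engineer would, in place of code of your own. Each camera call takes 0.05 s, during which the arm holds its last target. There are 200 camera calls.

## Working session

There is one attempt and no reset: what is moved stays moved. The work goes in short steps, Python scripts to look and compute and a tool call to move; the robot and the scene stay as the last step left them, time stands still between calls to the robot, and variables do not carry over. Pictures are saved under pics/ and viewed, at most 10 in all, crops included, and the job is handed in when it is done.

Besides the shell and the picture viewer there is one more tool, called as name(argument=value, ...), one argument or row to a line, values as JSON. drive_tool: Moves the arm, as the interface text tells. Shifts and turns lie within -1 to 1; 1 stands for 500 mm of shift or 45 degrees of turn. Its arguments: {"type":"object","properties":{"rows":{"type":"array"},"gripper":{"type":"number"},"grip_force":{"type":"number"}},"required":["rows"]}

```bash
mkdir -p pics; ls; cat > h.py <<'E'
import numpy as np, cv2
from plant import bot
def save(n,im): cv2.imwrite('pics/'+n+'.png',im[:,:,::-1])
def campose(c):
    i=bot.camera_info(c); K=np.array(i['intrinsics'])
    if 'mount' in i:
        o=bot.observe(); T=np.eye(4); T[:3,:3]=o['ee_rot']; T[:3,3]=o['ee_pos']; T=T@np.array(i['mount'])
        return K,T[:3,:3],T[:3,3]
    return K,np.array(i['orientation']),np.array(i['position'])
def cloud(d,K,R,p):
    v,u=np.mgrid[:d.shape[0],:d.shape[1]]
    P=np.stack([(u-K[0,2])/K[0,0]*d,(v-K[1,2])/K[1,1]*d,d],-1)
    return P@R.T+p
def proj(X,K,R,p):
    c=(np.atleast_2d(X)-p)@R; q=c@K.T; return q[:,:2]/q[:,2:]
E
python3 - <<'E'
from h import *
o=bot.observe(); print(o['t'],o['ee_pos'],np.round(o['ee_rot'],3).tolist(),bot.finger_overhang)
for c in('top','scene'):
    im,d=bot.snapshot(c); save(c,im); K,R,p=campose(c); np.savez(c,im=im,d=d,K=K,R=R,p=p)
    print(c,p,np.round(R,2).tolist())
    for t in('board_mid','bed','lower_fence','side_fence','clamp_pivot','knob_mid'):
        for r in bot.tip_of(c,t)[:4]: print(t,np.round(r['point'],3),round(r['p'],2),proj(r['point'],K,R,p).round())
E
```

```text
pics
0.0 [0.18633303 0.59607312 0.24743476] [[-0.954, 0.298, -0.0], [0.298, 0.954, -0.002], [-0.0, -0.002, -1.0]] 0.017
top [0.29199262 0.1009833  1.41853393] [[0.0, -0.99, 0.15], [-1.0, -0.0, -0.01], [0.01, -0.15, -0.99]]
board_mid [ 0.393 -0.319  0.008] 0.84 [[430. 247.]]
board_mid [0.541 0.159 0.008] 0.79 [[259. 194.]]
board_mid [ 0.307 -0.2    0.011] 0.65 [[389. 278.]]
bed [0.421 0.318 0.064] 0.74 [[199. 235.]]
lower_fence [0.457 0.357 0.031] 0.87 [[187. 223.]]
side_fence [0.405 0.333 0.06 ] 0.98 [[193. 241.]]
side_fence [0.66  0.281 0.001] 0.42 [[217. 154.]]
clamp_pivot [0.46  0.256 0.083] 0.69 [[222. 219.]]
clamp_pivot [0.543 0.159 0.008] 0.55 [[260. 194.]]
knob_mid [0.428 0.242 0.158] 0.73 [[224. 228.]]
scene [-0.69158342 -0.41126568  1.33772269] [[0.42, -0.63, 0.65], [-0.91, -0.3, 0.3], [0.01, -0.72, -0.7]]
board_mid [0.539 0.165 0.007] 0.86 [[270. 211.]]
board_mid [ 0.3   -0.2    0.006] 0.59 [[345. 297.]]
board_mid [ 0.394 -0.318  0.005] 0.58 [[391. 288.]]
bed [0.42  0.312 0.063] 0.67 [[216. 209.]]
lower_fence [0.456 0.352 0.034] 0.69 [[211. 205.]]
side_fence [ 0.659  0.453 -0.002] 0.27 [[215. 171.]]
clamp_pivot [0.455 0.258 0.077] 0.68 [[234. 204.]]
knob_mid [0.423 0.247 0.156] 0.58 [[232. 193.]]
knob_mid [0.455 0.259 0.074] 0.49 [[234. 204.]]
```

```bash
python3 - <<'E'
from h import *
z=np.load('top.npz'); im=z['im']
save('topc',cv2.resize(im[120:330,140:480],(800,494),interpolation=cv2.INTER_CUBIC))
E
```

```text
(no output)
```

View pics/topc.png

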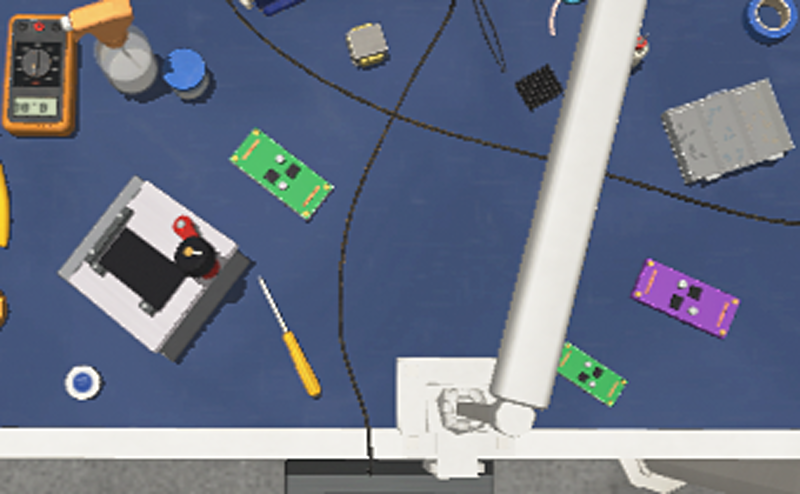

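Three candidates: green at crop (282,173), i.e. top px (260,194); purple at (685,298); and a smaller green one at (592,373). The first fits: it is not purple and is the larger green one. Next I measure it and the bed, and enlarge it to confirm.

```bash
python3 - <<'E'
from h import *
z=np.load('top.npz'); im=z['im']; d=z['d'];K,R,p=z['K'],z['R'],z['p']; P=cloud(d,K,R,p)
hsv=cv2.cvtColor(im,cv2.COLOR_RGB2HSV)
for (u,v) in((260,194),(392,278)):
    m=((hsv[...,0]>50)&(hsv[...,0]<80)&(hsv[...,1]>90)).astype(np.uint8)
    w=np.zeros_like(m); w[v-35:v+35,u-35:u+35]=1; m=cv2.morphologyEx(m*w,cv2.MORPH_CLOSE,np.ones((7,7)))
    Q=P[m>0]; r=cv2.minAreaRect((Q[:,:2]*1000).astype(np.float32)); print('green',r,np.median(Q[:,2]))
# bed plane
ok=(d>0)&(np.hypot(P[...,0]-.42,P[...,1]-.315)<.13)&(P[...,2]>.012)
Q=P[ok]; rng=np.random.default_rng(0); best=0
for _ in range(2000):
    a,b,c=Q[rng.choice(len(Q),3,False)]; n=np.cross(b-a,c-a); L=np.linalg.norm(n)
    if L<1e-6: continue
    n/=L; n*=np.sign(n[2])
    if abs(n[2]-.866)>.06: continue
    s=np.abs((Q-a)@n)<.003
    if s.sum()>best: best=s.sum(); S=s
B=Q[S]; c=B.mean(0); n=np.linalg.svd(B-c,full_matrices=False)[2][2]; n*=np.sign(n[2])
print('n',n,best,'tilt',np.degrees(np.arccos(n[2])),'yaw up',np.degrees(np.arctan2(-n[1],-n[0])), 'z at',c)
h=-n[:2]/np.hypot(*n[:2]); bx=np.array([*(h*np.cos(np.pi/6)),.5]); bz=np.array([*(-h*.5),np.cos(np.pi/6)]); by=np.cross(bz,bx)
R_=np.stack([bx,by,bz],1); L=(B-c)@R_*1000
for k in(0,1): print('ext',np.percentile(L[:,k],[0,1,2,50,98,99,100]).round(1))
r=cv2.minAreaRect(L[:,:2].astype(np.float32)); print(r)
# knob etc. in provisional frame: origin from bed height .062
np.savez('bed0',R=R_,c=c)
for nm,X in dict(bed=[.421,.316,.063],low=[.457,.355,.032],side=[.405,.333,.06],piv=[.458,.257,.08],knob=[.426,.244,.157]).items(): print(nm,((np.array(X)-c)@R_*1000).round(1))
a=cv2.resize(im[165:225,225:295],(400,343),interpolation=3); b=cv2.resize(im[200:280,155:255],(429,343),interpolation=3)
save('crop2',np.hstack([a,b])[:,:800])
E
```

```text
green ((455.8039245605469, 121.51783752441406), (317.2509765625, 91.5153579711914), 23.235958099365234) 0.014623689103446913
green ((315.2341613769531, -74.6861572265625), (347.3018493652344, 70.57744598388672), 86.04959106445312) 0.010887310153346652
n [0.30084953 0.40421637 0.86377004] 1815 tilt 30.257444354936567 yaw up -126.65951501187537 z at [0.42557953 0.30967848 0.0635431 ]
ext [-102.1  -97.3  -94.1   -2.8   81.1   82.3   85.9]
ext [-69.4 -68.  -66.8  -2.8  77.6  78.9  80.5]
((-8.149490356445312, 5.557319641113281), (149.8509979248047, 187.9770050048828), 89.96221160888672)
bed [-2.3 -7.4  0.7]
low [-63.5  -1.9   0.2]
side [ -7.3 -30.4   0.1]
piv [28.1 57.5  2.8]
knob [92.1 39.6 54.7]
```

View pics/crop2.png

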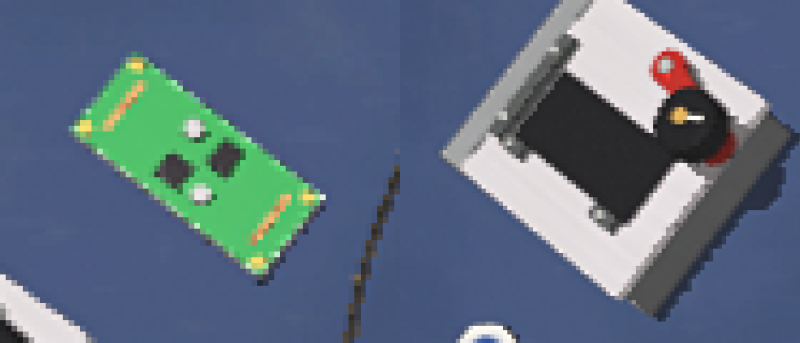

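The left crop confirms the module: large, green, bare ends, middle at about (195,165). The right crop shows the jig with the lower fence at its upper left, the red pivot at (668,70) and the knob at (690,120), so the arm is about 1.25 rad open. I'll swing it further open for clearance before placing the module.

```bash
cat >> h.py <<'E'
import os
if os.path.exists('bed0.npz'):
    _b=np.load('bed0.npz'); RB=_b['R']; OB=_b['c']+RB@np.array([-2.8,-5.2,0])/1000
def b2w(x): return OB+RB@(np.array(x)/1000)
def w2b(X): return ((np.atleast_2d(X)-OB)@RB*1000)
def green(im,P,near,rad=.11):
    hsv=cv2.cvtColor(im,cv2.COLOR_RGB2HSV)
    m=((hsv[...,0]>45)&(hsv[...,0]<80)&(hsv[...,1]>90)&(np.linalg.norm(P[...,:2]-near,axis=-1)<rad)).astype(np.uint8)
    m=cv2.morphologyEx(m,cv2.MORPH_CLOSE,np.ones((9,9)))
    n,l,s,_=cv2.connectedComponentsWithStats(m); k=1+np.argmax(s[1:,4]); return l==k
E
python3 - <<'E'
from h import *
z=np.load('top.npz'); im=z['im']; d=z['d'];P=cloud(d,z['K'],z['R'],z['p'])
m=green(im,P,[.541,.16]); Q=P[m]; r=cv2.minAreaRect((Q[:,:2]*1000).astype(np.float32)); print(r,np.median(Q[:,2]))
print('OB',OB,'RB',RB.round(3).tolist())
print('knob now',w2b([.426,.244,.157]))
for x in([95,45,57],[85,14,57],[96,55,57],[100,63,57],[0,0,7],[35,0,57],[95,86,57]): print(x,b2w(x).round(4))
E
```

```text
((455.8249816894531, 121.82213592529297), (317.05322265625, 92.61996459960938), 23.533403396606445) 0.014638412439366588
OB [0.42285589 0.31472841 0.0621431 ] RB [[-0.517, 0.802, 0.299], [-0.695, -0.597, 0.401], [0.5, -0.0, 0.866]]
knob now [[94.93943123 44.75119233 54.71801243]]
[95, 45, 57] [0.4268 0.2447 0.159 ]
[85, 14, 57] [0.4072 0.2702 0.154 ]
[96, 55, 57] [0.4344 0.2381 0.1595]
[100, 63, 57] [0.4387 0.2305 0.1615]
[0, 0, 7] [0.4249 0.3175 0.0682]
[35, 0, 57] [0.4218 0.3133 0.129 ]
[95, 86, 57] [0.4597 0.2202 0.159 ]
```

drive_tool(
  rows=[
    {"travel":[0,0,0.1],"turn":0.16},
    {"travel":[0,0,0.1],"turn":0.32},
    {"travel":[0,0,0.1],"turn":0.48},
    {"travel":[0,0,0.1],"turn":0.64},
    {"travel":[0,0,0.1],"turn":0.8},
    {"travel":[0,0,0.1],"turn":0.95},
    {"travel":[0,0,0.1],"turn":0.98},
    {"travel":[0,0,0.1],"turn":0.98},
  ],
  gripper=0,
)

```text
t: 1.37
ee_pos: [0.1865, 0.5965, 0.2982]
ee_rot: [[-0.894, -0.448, -0.0], [-0.448, 0.894, -0.0], [0.0, 0.0, -1.0]]
wrist_force: [0.9, 0.6, -0.8]
gripper_width: 0.0001
grip_force: 0.0
```

drive_tool(
  rows=[
    {"travel":[0.39,-0.62,-0.05],"turn":0.593},
    {"travel":[0.39,-0.62,-0.05],"turn":0.593},
    {"travel":[0.39,-0.62,-0.05],"turn":0.593},
    {"travel":[0.39,-0.62,-0.05],"turn":0.593},
    {"travel":[0.39,-0.62,-0.05],"turn":0.593},
    {"travel":[0.39,-0.62,-0.05],"turn":0.593},
    {"travel":[0.39,-0.62,-0.05],"turn":0.593},
    {"travel":[0.39,-0.62,-0.05],"turn":0.593},
  ],
)

```text
t: 2.03
ee_pos: [0.3642, 0.3132, 0.2757]
ee_rot: [[-0.599, -0.8, 0.001], [-0.8, 0.599, 0.0], [-0.001, -0.0, -1.0]]
wrist_force: [1.2, 0.1, -0.4]
gripper_width: -0.0002
grip_force: 0.0
```

```bash
sed -i "s/m=cv2.morph.*/m=cv2.morphologyEx(m,cv2.MORPH_CLOSE,np.ones((9,9)))*(np.linalg.norm(P[...,:2]-near,axis=-1)<rad)\n    m=m.astype(np.uint8)/" h.py
python3 - <<'E'
from h import *
z=np.load('top.npz'); im=z['im']; d=z['d'];P=cloud(d,z['K'],z['R'],z['p'])
m=green(im,P,[.541,.16]); Q=P[m]; r=cv2.minAreaRect((Q[:,:2]*1000).astype(np.float32)); print(r,cv2.boxPoints(r),np.median(Q[:,2]))
o=bot.observe(); print(o['ee_pos'],o['t'],o['joint_positions'],bot.finger_overhang)
E
```

```text
((544.9105224609375, 161.3122100830078), (121.40424346923828, 49.66472625732422), 52.23982620239258) [[488.1071  128.52856]
 [527.37115  98.11599]
 [601.714   194.09586]
 [562.4499  224.50842]] 0.014623689103446913
[0.36419504 0.31318131 0.27572404] 2.0333 [-0.37709445  0.27858585 -0.50466066  1.81846711  0.15138395  1.08189492
  1.56220186] 0.017
```

drive_tool(
  rows=[
    {"travel":[0.046,-0.077,-0.02]},
    {"travel":[0.046,-0.077,-0.06]},
    {"travel":[0.046,-0.077,-0.12]},
    {"travel":[0.046,-0.077,-0.17]},
    {"travel":[0.046,-0.077,-0.217]},
    {"travel":[0.046,-0.077,-0.217]},
  ],
)

```text
validation failed for argument at $.ro...
```

drive_tool(
  rows=[
    {"travel":[0.012,-0.01,0]},
    {"travel":[0.024,-0.018,0]},
    {"travel":[0.036,-0.028,0]},
    {"travel":[0.046,-0.038,0]},
    {"travel":[0.056,-0.048,0]},
    {"travel":[0.066,-0.056,0]},
    {"travel":[0.076,-0.064,0]},
    {"travel":[0.076,-0.064,0]},
  ],
)

```text
validation failed for argument at $.ro...
```

Every row needs its turn as well.

drive_tool(
  rows=[
    {"travel":[0.046,-0.077,-0.02],"turn":0},
    {"travel":[0.046,-0.077,-0.06],"turn":0},
    {"travel":[0.046,-0.077,-0.12],"turn":0},
    {"travel":[0.046,-0.077,-0.17],"turn":0},
    {"travel":[0.046,-0.077,-0.217],"turn":0},
    {"travel":[0.046,-0.077,-0.217],"turn":0},
  ],
)

```text
t: 2.53
ee_pos: [0.3849, 0.2748, 0.1637]
ee_rot: [[-0.599, -0.801, -0.005], [-0.801, 0.599, -0.004], [0.006, 0.002, -1.0]]
wrist_force: [-0.8, -1.1, 1.1]
gripper_width: 0.0003
grip_force: 0.0
```

drive_tool(
  rows=[
    {"travel":[0.012,-0.01,0],"turn":0},
    {"travel":[0.024,-0.018,0],"turn":0},
    {"travel":[0.036,-0.028,0],"turn":0},
    {"travel":[0.046,-0.038,0],"turn":0},
    {"travel":[0.056,-0.048,0],"turn":0},
    {"travel":[0.066,-0.056,0],"turn":0},
    {"travel":[0.076,-0.064,0],"turn":0},
    {"travel":[0.076,-0.064,0],"turn":0},
  ],
)

```text
t: 3.2
ee_pos: [0.4262, 0.2437, 0.168]
ee_rot: [[-0.598, -0.802, 0.002], [-0.802, 0.598, 0.0], [-0.002, -0.001, -1.0]]
wrist_force: [-1.6, 0.2, 1.5]
gripper_width: 0.0001
grip_force: 0.7
```

drive_tool(
  rows=[
    {"travel":[-0.02,0.02,0.06],"turn":0},
    {"travel":[-0.02,0.02,0.14],"turn":0},
    {"travel":[0.0,0.0,0.18],"turn":0},
    {"travel":[0.08,-0.05,0.18],"turn":0},
    {"travel":[0.15,-0.1,0.18],"turn":0},
    {"travel":[0.22,-0.15,0.18],"turn":0},
    {"travel":[0.236,-0.164,0.18],"turn":0},
  ],
)

```text
t: 3.78
ee_pos: [0.5473, 0.157, 0.2572]
ee_rot: [[-0.601, -0.799, 0.003], [-0.799, 0.601, -0.003], [0.0, -0.004, -1.0]]
wrist_force: [0.4, -0.3, 0.5]
gripper_width: -0.0002
grip_force: 0.0
```

drive_tool(
  rows=[
    {"travel":[0,0,-0.08],"turn":0},
    {"travel":[0,0,-0.1],"turn":0},
    {"travel":[0,0,-0.1],"turn":0},
    {"travel":[0,0,-0.1],"turn":0},
    {"travel":[0,0,-0.1],"turn":0},
  ],
  gripper=75,
  grip_force=30,
)

```text
t: 4.2
ee_pos: [0.5427, 0.1636, 0.2087]
ee_rot: [[-0.595, -0.804, 0.002], [-0.804, 0.595, 0.001], [-0.002, -0.001, -1.0]]
wrist_force: [0.1, -0.0, 0.2]
gripper_width: 0.0602
grip_force: 0.0
```

```bash
python3 - <<'E'
from h import *
K,R,p=campose('wrist'); o=bot.observe(); im,d=bot.snapshot('wrist'); save('w1',im); P=cloud(d,K,R,p)
print(o['ee_pos'],o['gripper_width'],p,bot.finger_overhang)
m=green(im,P,[.544,.161])&(d>0); Q=P[m]; Q=Q[abs(Q[:,2]-np.median(Q[:,2]))<.004]; print(cv2.minAreaRect((Q[:,:2]*1000).astype(np.float32)),np.median(Q[:,2]),len(Q))
it,dt=bot.snapshot('top'); Kt,Rt,pt=campose('top')
for r in bot.tip_of('top','knob_mid')[:2]+bot.tip_of('top','clamp_pivot')[:2]: print(r['p'],w2b(r['point']))
E
```

```text
[0.54268605 0.16355206 0.20865133] 0.06017623683845195 [0.49215594 0.09611387 0.33403679] 0.017
((541.677490234375, 163.16433715820312), (116.88742065429688, 49.32292556762695), 51.947608947753906) 0.013834981199739582 4188
0.73 [[95.92004492 80.16706138 54.0363848 ]]
0.25 [[-186.00599752  176.09085016   35.86488693]]
```

View pics/w1.png

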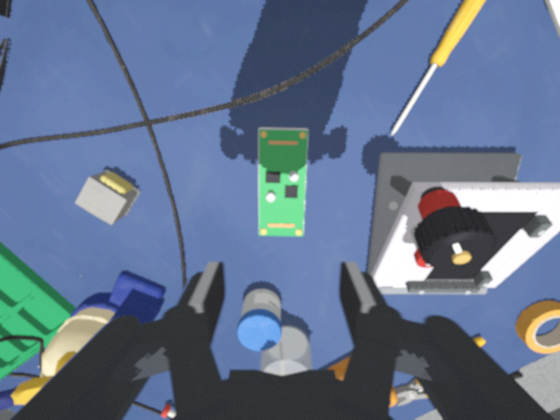

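The picture shows the module at (283,180) well aligned with the jaws, and the knob swung clear at (455,240). Next I measure the fingertip depth at this opening.

```bash
cat >> h.py <<'E'
def tips():
    o=bot.observe(); K,R,p=campose('wrist'); im,d=bot.snapshot('wrist'); P=cloud(d,K,R,p); T=(P-o['ee_pos'])@o['ee_rot']*1000
    q=(d>0)&(abs(T[...,2])<40)&(abs(T[...,0])<20)&(abs(T[...,1])<62); t=T[q]
    for s in(-1,1):
        a=t[t[:,1]*s>0]; print('tip',s,len(a),np.percentile(a[:,2],[90,98,99.5]).round(1) if len(a) else '', np.percentile(a[:,0],[2,98]).round(1) if len(a) else '',np.percentile(a[:,1],[2,98]).round(1))
    return o
E
python3 -c "
from h import *
o=tips(); print(o['gripper_width'],o['ee_pos'])"
```

```text
tip -1 3223 [-1.5  4.6  7. ] [-9.3 13.5] [-58.4 -36.8]
tip 1 3218 [-1.7  4.6  7. ] [-9.2 13.5] [37.6 58.8]
0.07478139730976492 [0.54274645 0.16312447 0.20838396]
```

drive_tool(
  rows=[
    {"travel":[-0.003,-0.002,-0.08],"turn":-0.03},
    {"travel":[-0.003,-0.002,-0.16],"turn":-0.03},
    {"travel":[-0.003,-0.002,-0.24],"turn":-0.03},
    {"travel":[-0.003,-0.002,-0.31],"turn":-0.03},
    {"travel":[-0.003,-0.002,-0.355],"turn":-0.03},
    {"travel":[-0.003,-0.002,-0.377],"turn":-0.03},
    {"travel":[-0.003,-0.002,-0.377],"turn":-0.03},
  ],
)

```text
t: 5.03
ee_pos: [0.5399, 0.1613, 0.0167]
ee_rot: [[-0.614, -0.789, -0.003], [-0.789, 0.614, -0.001], [0.003, 0.002, -1.0]]
wrist_force: [0.6, -0.3, 0.8]
gripper_width: 0.0749
grip_force: 0.0
```

drive_tool(
  rows=[
    {"travel":[0,0,0],"turn":0},
    {"travel":[0,0,0],"turn":0},
    {"travel":[0,0,0],"turn":0},
    {"travel":[0,0,0],"turn":0},
    {"travel":[0,0,0],"turn":0},
  ],
  gripper=40,
  grip_force=30,
)

```text
t: 5.45
ee_pos: [0.5422, 0.162, 0.0205]
ee_rot: [[-0.615, -0.789, 0.003], [-0.789, 0.615, 0.001], [-0.003, -0.002, -1.0]]
wrist_force: [-0.1, 0.6, 7.9]
gripper_width: 0.0509
grip_force: 32.5
```

```bash
python3 -c "
from h import *
o=tips(); print(o['gripper_width'],o['ee_pos'],o['grip_force'],o['wrist_force'])"
```

```text
tip -1 10526 [21.  21.6 22. ] [-17.  19.] [-60.3  -1.7]
tip 1 10512 [20.7 21.4 21.7] [-18.  19.] [ 1.6 60.2]
0.05085380590043447 [0.54217868 0.16198786 0.02053273] 32.50804424285889 [-0.05324775  0.56624666  7.89625088]
```

drive_tool(
  rows=[
    {"travel":[0,0,0.02],"turn":0},
    {"travel":[0,0,0.08],"turn":0},
    {"travel":[0,0,0.16],"turn":0},
    {"travel":[0,0,0.24],"turn":0},
    {"travel":[0,0,0.32],"turn":0},
    {"travel":[0,0,0.32],"turn":0},
    {"travel":[0,0,0.32],"turn":0},
  ],
)

```text
t: 6.08
ee_pos: [0.5422, 0.1619, 0.182]
ee_rot: [[-0.615, -0.789, 0.006], [-0.789, 0.615, 0.001], [-0.005, -0.004, -1.0]]
wrist_force: [0.4, 0.4, -2.4]
gripper_width: 0.0508
grip_force: 32.3
```

```bash
python3 - <<'E'
from h import *
o=bot.observe(); K,R,p=campose('wrist'); im,d=bot.snapshot('wrist'); P=cloud(d,K,R,p); T=(P-o['ee_pos'])@o['ee_rot']*1000
print(o['gripper_width'],o['ee_pos'],o['grip_force'],o['wrist_force'])
g=green(im,P,np.array(o['ee_pos'])[:2])&(d>0); t=T[g]; t=t[abs(t[:,2]-np.median(t[:,2]))<15]
print('board',cv2.minAreaRect(t[:,:2].astype(np.float32)),np.median(t[:,2]), np.polyfit(t[:,0],t[:,2],1))
q=(d>0)&(abs(T[...,2])<60)&(abs(T[...,0])<11)&(abs(T[...,1])<55)&(abs(T[...,1])>29); t=T[q]; print('tip',np.percentile(t[:,2],[90,98,99.5,100]))
save('w2',im)
E
```

```text
0.05078789472274369 [0.54215634 0.161929   0.18202088] 32.2860449552536 [ 0.39230654  0.38476615 -2.36280107]
board ((-0.296539306640625, 0.42699241638183594), (51.13837814331055, 117.9612808227539), 89.54560852050781) 6.7177922115184625 [-3.27027029e-03  6.71037656e+00]
tip [-17.69087547   0.96906408   6.00453268  10.3842557 ]
```

View pics/w2.png

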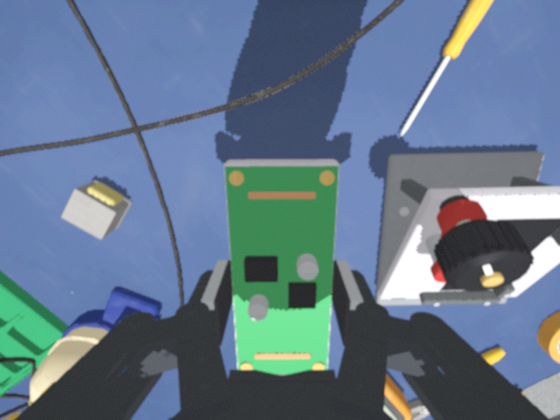

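drive_tool(
  rows=[
    {"travel":[0,0,0.07],"turn":0.028},
    {"travel":[-0.02,0.03,0.1],"turn":0.028},
    {"travel":[-0.07,0.09,0.1],"turn":0.028},
    {"travel":[-0.115,0.15,0.1],"turn":0.028},
    {"travel":[-0.16,0.21,0.1],"turn":0.028},
    {"travel":[-0.205,0.265,0.1],"turn":0.028},
    {"travel":[-0.234,0.302,0.09],"turn":0.028},
    {"travel":[-0.234,0.302,0.05],"turn":0.028},
  ],
)

```text
t: 6.8
ee_pos: [0.4198, 0.3185, 0.2047]
ee_rot: [[-0.59, -0.807, 0.0], [-0.807, 0.59, 0.005], [-0.004, 0.003, -1.0]]
wrist_force: [-0.1, 1.1, -2.0]
gripper_width: 0.0508
grip_force: 32.7
```

drive_tool(
  rows=[
    {"travel":[0,0,-0.03],"turn":0},
    {"travel":[0,0,-0.08],"turn":0},
    {"travel":[0,0,-0.12],"turn":0},
    {"travel":[0,0,-0.13],"turn":0},
    {"travel":[0,0,-0.13],"turn":0},
  ],
)

```text
t: 7.22
ee_pos: [0.4225, 0.3113, 0.1362]
ee_rot: [[-0.597, -0.802, -0.005], [-0.802, 0.597, -0.003], [0.006, 0.002, -1.0]]
wrist_force: [0.5, -0.3, -1.5]
gripper_width: 0.0509
grip_force: 32.7
```

drive_tool(
  rows=[
    {"travel":[0,0,0],"turn":0},
    {"travel":[0,0,-0.01],"turn":0},
    {"travel":[0,0,-0.02],"turn":0},
    {"travel":[0,0,-0.03],"turn":0},
    {"travel":[0,0,-0.04],"turn":0},
    {"travel":[0,0,-0.05],"turn":0},
    {"travel":[0,0,-0.06],"turn":0},
    {"travel":[0,0,-0.06],"turn":0},
  ],
)

```text
t: 7.88
ee_pos: [0.425, 0.3138, 0.1084]
ee_rot: [[-0.597, -0.802, 0.002], [-0.802, 0.597, 0.002], [-0.003, -0.0, -1.0]]
wrist_force: [4.0, 2.9, 2.7]
gripper_width: 0.0509
grip_force: 33.5
```

drive_tool(
  rows=[
    {"travel":[0,0,-0.008],"turn":0},
    {"travel":[0,0,-0.016],"turn":0},
    {"travel":[0,0,-0.024],"turn":0},
    {"travel":[0,0,-0.032],"turn":0},
    {"travel":[0,0,-0.04],"turn":0},
    {"travel":[0,0,-0.044],"turn":0},
    {"travel":[0,0,-0.044],"turn":0},
  ],
)

```text
t: 8.47
ee_pos: [0.424, 0.3124, 0.0865]
ee_rot: [[-0.597, -0.802, 0.0], [-0.802, 0.597, -0.0], [0.0, -0.0, -1.0]]
wrist_force: [1.4, 1.7, 4.6]
gripper_width: 0.0509
grip_force: 34.3
```

```bash
python3 - <<'E'
from h import *
o=bot.observe(); K,R,p=campose('wrist'); im,d=bot.snapshot('wrist'); P=cloud(d,K,R,p)
print(o['gripper_width'],o['ee_pos'],o['wrist_force'])
g=green(im,P,np.array(o['ee_pos'])[:2])&(d>0); t=w2b(P[g]); print(np.median(t,0),cv2.minAreaRect(t[:,:2].astype(np.float32)),np.polyfit(t[:,0],t[:,2],1))
save('w3',im)
E
```

```text
0.05093293363459203 [0.42398785 0.31240031 0.08650994] [1.36402496 1.73806898 4.64937561]
[40.88646522  1.02837792 14.68762183] ((3.7072982788085938, -0.8955192565917969), (59.09409713745117, 134.17236328125), 88.6036376953125) [4.38482635e-03 1.44377782e+01]
```

View pics/w3.png

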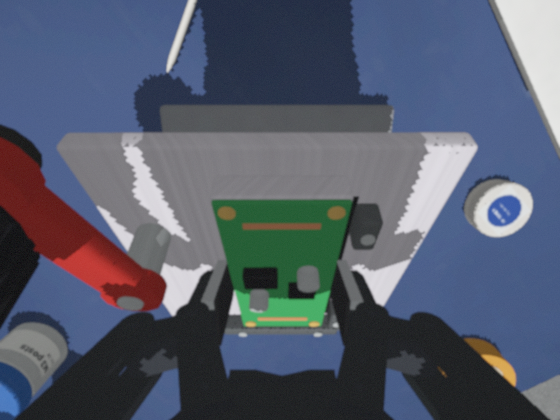

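The picture shows the module flat on the bed between the jaws: upper edge at row 200, right edge about 1–2 mm off the side stop at (365,235), lower end near the fence at row 325. I'll slide it home while lightly gripped.

drive_tool(
  rows=[
    {"travel":[0.002,0.003,-0.002],"turn":0},
    {"travel":[0.004,0.0055,-0.004],"turn":0},
    {"travel":[0.006,0.008,-0.006],"turn":0},
    {"travel":[0.008,0.011,-0.008],"turn":0},
    {"travel":[0.008,0.011,-0.008],"turn":0},
  ],
  grip_force=20,
)

```text
t: 8.93
ee_pos: [0.4277, 0.3177, 0.0827]
ee_rot: [[-0.597, -0.802, -0.0], [-0.802, 0.597, -0.001], [0.001, -0.0, -1.0]]
wrist_force: [0.6, 0.8, 8.5]
gripper_width: 0.051
grip_force: 34.7
```

```bash
cat >> h.py <<'E'
def look(cam='wrist'):
    o=bot.observe(); K,R,p=campose(cam); im,d=bot.snapshot(cam); P=cloud(d,K,R,p)
    g=green(im,P,b2w([0,0,14])[:2])&(d>0); t=w2b(P[g]); t=t[abs(t[:,2]-14)<5]
    print(np.round(o['ee_pos'],4),np.round(o['wrist_force'],1),'tcp-10 in bed',w2b(np.array(o['ee_pos'])-[0,0,.0102]).round(1))
    print('green x',np.percentile(t[:,0],[1,99.]).round(1),'y',np.percentile(t[t[:,0]>30][:,1],[1,99]).round(1),np.percentile(t[t[:,0]<-25][:,1],[1,99]).round(1),'z',np.polyfit(t[:,0],t[:,2],1).round(3),'y',np.polyfit(t[:,1],t[:,2],1).round(3))
    return im,d
E
python3 -c "
from h import *
im,d=look(); look('top')"
```

```text
[0.4277 0.3177 0.0827] [0.6 0.8 8.5] tcp-10 in bed [[ 0.6  2.1 11.7]]
green x [-52.8  62.1] y [-22.5  25.9] [-23.  26.] z [ 0.    14.695] y [-0.    14.702]Traceback (most recent call last):
  File "<string>", line 3, in <module>
    im,d=look(); look('top')
                 ~~~~^^^^^^^
  File "h.py", line 35, in look
    g=green(im,P,b2w([0,0,14])[:2])&(d>0); t=w2b(P[g]); t=t[abs(t[:,2]-14)<5]
      ~~~~~^^^^^^^^^^^^^^^^^^^^^^^^
  File "h.py", line 26, in green
    n,l,s,_=cv2.connectedComponentsWithStats(m); k=1+np.argmax(s[1:,4]); return l==k
                                                     ~~~~~~~~~^^^^^^^^^
    return _wrapfunc(a, 'argmax', axis=axis, out=out, **kwds)
    return bound(*args, **kwds)
ValueError: attempt to get argmax of an empty sequence
```

drive_tool(
  rows=[
    {"travel":[0.002,0.003,-0.0015],"turn":0},
    {"travel":[0.004,0.0055,-0.003],"turn":0},
    {"travel":[0.006,0.008,-0.005],"turn":0},
    {"travel":[0.006,0.008,-0.005],"turn":0},
  ],
)

```text
t: 9.37
ee_pos: [0.4301, 0.321, 0.0804]
ee_rot: [[-0.597, -0.802, -0.001], [-0.802, 0.597, -0.002], [0.003, -0.0, -1.0]]
wrist_force: [-0.9, -1.4, 13.5]
gripper_width: 0.0506
grip_force: 35.2
```

drive_tool(
  rows=[
    {"travel":[-0.002,0.0015,0],"turn":0},
    {"travel":[-0.004,0.003,0],"turn":0},
    {"travel":[-0.006,0.0045,0],"turn":0},
    {"travel":[-0.008,0.006,0],"turn":0},
    {"travel":[-0.008,0.006,0],"turn":0},
  ],
)

```text
t: 9.78
ee_pos: [0.4287, 0.3222, 0.0804]
ee_rot: [[-0.599, -0.8, 0.002], [-0.8, 0.599, -0.004], [0.002, -0.004, -1.0]]
wrist_force: [5.7, -5.4, 9.9]
gripper_width: 0.0509
grip_force: 34.9
```

```bash
python3 -c "
from h import *
im,d=look()"
```

```text
[0.4287 0.3222 0.0804] [ 5.7 -5.4  9.9] tcp-10 in bed [[-4.2  0.2 11.7]]
green x [-58.9  57.4] y [-24.4  23.9] [-24.6  24.3] z [1.0000e-03 1.4692e+01] y [1.0000e-03 1.4716e+01]
```

drive_tool(
  rows=[
    {"travel":[0.002,0.003,-0.002],"turn":0},
    {"travel":[0.004,0.0055,-0.004],"turn":0},
    {"travel":[0.004,0.0055,-0.004],"turn":0},
  ],
)

```text
t: 10.08
ee_pos: [0.4291, 0.3226, 0.0799]
ee_rot: [[-0.6, -0.8, -0.0], [-0.8, 0.6, -0.009], [0.007, -0.005, -1.0]]
wrist_force: [-3.7, -14.7, 37.0]
gripper_width: 0.0507
grip_force: 37.5
```

```bash
python3 -c "
from h import *
im,d=look(); save('w4',im)"
```

```text
[0.4291 0.3226 0.0799] [ -3.7 -14.7  37. ] tcp-10 in bed [[-4.9  0.3 11.6]]
green x [-58.1  57.4] y [-24.4  23.9] [-24.6  24.4] z [1.0000e-03 1.4716e+01] y [-0.    14.733]
```

View pics/w4.png

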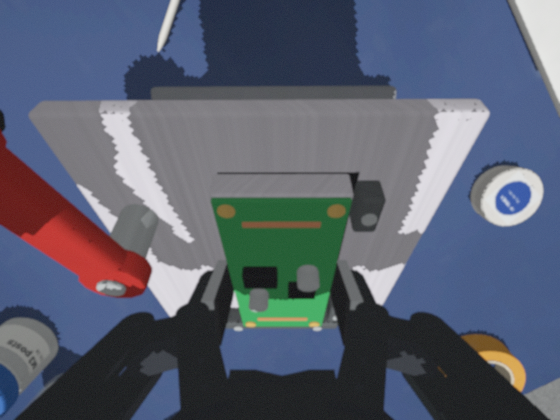

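drive_tool(
  rows=[
    {"travel":[-0.002,-0.003,0.002],"turn":0},
    {"travel":[-0.003,-0.004,0.003],"turn":0},
  ],
)

```text
t: 10.3
ee_pos: [0.4286, 0.3227, 0.0801]
ee_rot: [[-0.599, -0.801, 0.002], [-0.801, 0.599, -0.004], [0.002, -0.004, -1.0]]
wrist_force: [5.0, -3.0, 4.4]
gripper_width: 0.0506
grip_force: 34.5
```

drive_tool(
  rows=[
    {"travel":[0,0,0],"turn":0},
    {"travel":[0,0,0],"turn":0},
    {"travel":[0,0,0],"turn":0},
    {"travel":[0,0,0.04],"turn":0},
    {"travel":[0,0,0.1],"turn":0},
    {"travel":[0,0,0.17],"turn":0},
    {"travel":[0,0,0.24],"turn":0},
    {"travel":[0,0,0.24],"turn":0},
  ],
  gripper=62,
)

```text
t: 10.97
ee_pos: [0.4287, 0.3283, 0.2052]
ee_rot: [[-0.596, -0.803, 0.006], [-0.803, 0.596, 0.005], [-0.008, -0.002, -1.0]]
wrist_force: [0.9, 1.2, 0.0]
gripper_width: 0.0619
grip_force: 0.0
```

```bash
python3 - <<'E'
from h import *
im,d=look(); save('w5',im)
for r in bot.tip_of('wrist','board_mid')[:1]+bot.tip_of('wrist','bed')[:1]+bot.tip_of('wrist','lower_fence')[:1]+bot.tip_of('wrist','side_fence')[:1]+bot.tip_of('wrist','clamp_pivot')[:1]+bot.tip_of('wrist','knob_mid')[:1]: print(r['p'],w2b(r['point']).round(1))
E
```

```text
[0.4287 0.3283 0.2052] [0.9 1.2 0. ] tcp-10 in bed [[ 53.9  -3.4 122.2]]
green x [-59.4  57.1] y [-24.8  23. ] [-25.3  22.7] z [2.0000e-03 1.4636e+01] y [-1.0000e-03  1.4651e+01]
0.61 [[-4.2 -1.7  8.6]]
0.69 [[30.9 61.3 -0.4]]
0.69 [[ -0.1 -31.7  -0.1]]
0.82 [[29.3 61.1  1.8]]
0.81 [[97.  80.6 55.7]]
```

View pics/w5.png

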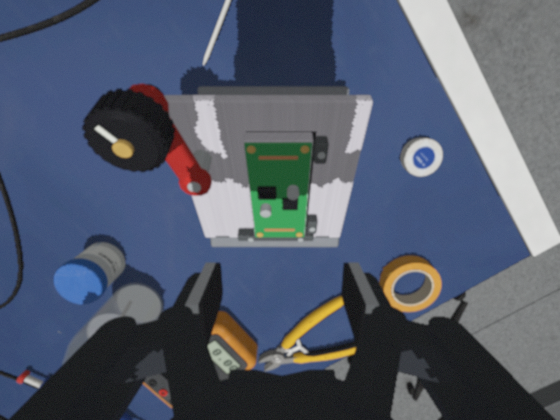

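Released: the module sits snug at both side stops (320,150) and (312,225) and at the lower fence, row 240. Next I work out the pushing path for the clamp knob.

```bash
sed -i 's/\[-2.8,-5.2,0\]/[-5.8,-7.7,0]/' h.py; python3 - <<'E'
from h import *
print(OB)
h=-RB[:2,2]/.5; e=np.array(bot.observe()['ee_pos'])
for s,y,z in((42,131,.25),(42,131,.169),(58,101,.17),(67.3,75,.168),(67.3,45.5,.161),(56.9,19.1,.1505),(43.2,3.9,.141),(37.8,0,.138)):
    W=np.array([*(OB[:2]+h*s/1000+RB[:2,1]*y/1000),z]); print(s,y,W.round(4),((W-e)/.5).round(3)); e=W
print('knob shut',b2w([35,0,57]))
E
```

```text
[0.4224016  0.31830523 0.0606431 ]
42 131 [0.5024 0.2064 0.25  ] [ 0.151 -0.238  0.104]
42 131 [0.5024 0.2064 0.169 ] [ 0.     0.    -0.162]
58 101 [0.4688 0.2115 0.17  ] [-0.067  0.01   0.002]
67.3 75 [0.4424 0.2195 0.168 ] [-0.053  0.016 -0.004]
67.3 45.5 [0.4187 0.2372 0.161 ] [-0.047  0.035 -0.014]
56.9 19.1 [0.4038 0.2613 0.1505] [-0.03   0.048 -0.021]
43.2 3.9 [0.3997 0.2813 0.141 ] [-0.008  0.04  -0.019]
37.8 0 [0.3998 0.288  0.138 ] [ 0.     0.013 -0.006]
knob shut [0.42132039 0.31685254 0.12750654]
```

drive_tool(
  rows=[
    {"travel":[0,0,0.07],"turn":0},
    {"travel":[0.03,-0.05,0.11],"turn":0},
    {"travel":[0.07,-0.11,0.11],"turn":0},
    {"travel":[0.11,-0.17,0.11],"turn":0},
    {"travel":[0.15,-0.23,0.11],"turn":0},
    {"travel":[0.15,-0.23,0.06],"turn":0},
    {"travel":[0.15,-0.23,0.06],"turn":0},
    {"travel":[0.15,-0.23,0.06],"turn":0},
  ],
  gripper=0,
)

```text
t: 11.98
ee_pos: [0.5015, 0.2104, 0.2281]
ee_rot: [[-0.597, -0.802, -0.004], [-0.802, 0.597, -0.001], [0.003, 0.003, -1.0]]
wrist_force: [-0.4, 0.4, 0.7]
gripper_width: 0.0001
grip_force: 0.0
```

drive_tool(
  rows=[
    {"travel":[0,-0.008,-0.06],"turn":0},
    {"travel":[0,-0.008,-0.118],"turn":0},
    {"travel":[0,-0.008,-0.118],"turn":0},
    {"travel":[0,-0.008,-0.118],"turn":0},
  ],
)

```text
t: 12.32
ee_pos: [0.5014, 0.208, 0.1706]
ee_rot: [[-0.595, -0.804, -0.002], [-0.804, 0.595, -0.0], [0.002, 0.002, -1.0]]
wrist_force: [0.1, 0.6, 1.6]
gripper_width: 0.0
grip_force: 0.0
```

drive_tool(
  rows=[
    {"travel":[-0.034,0.005,0.001],"turn":0},
    {"travel":[-0.067,0.01,0.002],"turn":0},
    {"travel":[-0.094,0.018,0],"turn":0},
    {"travel":[-0.12,0.026,-0.002],"turn":0},
    {"travel":[-0.144,0.043,-0.009],"turn":0},
    {"travel":[-0.167,0.061,-0.016],"turn":0},
    {"travel":[-0.182,0.085,-0.026],"turn":0},
    {"travel":[-0.182,0.085,-0.026],"turn":0},
  ],
)

```text
t: 12.98
ee_pos: [0.4108, 0.2526, 0.1598]
ee_rot: [[-0.594, -0.805, 0.003], [-0.805, 0.594, 0.003], [-0.004, -0.001, -1.0]]
wrist_force: [-0.2, -0.1, 0.7]
gripper_width: 0.0002
grip_force: 0.2
```

```bash
python3 - <<'E'
from h import *
im,d=bot.snapshot('top'); save('t2',im)
o=bot.observe(); print(o['ee_pos'])
for r in bot.tip_of('top','knob_mid')[:2]: print(r['p'],w2b(r['point']))
E
```

```text
[0.4113811  0.25142035 0.15950759]
```

drive_tool(
  rows=[
    {"travel":[-0.013,0.018,-0.014],"turn":0},
    {"travel":[-0.018,0.034,-0.022],"turn":0},
    {"travel":[-0.021,0.05,-0.03],"turn":0},
    {"travel":[-0.021,0.062,-0.036],"turn":0},
    {"travel":[-0.021,0.068,-0.039],"turn":0},
    {"travel":[-0.021,0.068,-0.039],"turn":0},
  ],
)

```text
t: 13.58
ee_pos: [0.4008, 0.2841, 0.1377]
ee_rot: [[-0.596, -0.803, -0.001], [-0.803, 0.596, 0.0], [0.0, 0.001, -1.0]]
wrist_force: [-0.6, -0.9, -0.1]
gripper_width: 0.0001
grip_force: 0.3
```

```bash
python3 - <<'E'
from h import *
K,R,p=campose('wrist');o=bot.observe(); im,d=bot.snapshot('wrist'); save('w6',im)
print(o['ee_pos'])
for r in bot.tip_of('wrist','knob_mid')[:2]: print(r['p'],w2b(r['point']),proj(r['point'],K,R,p))
E
```

```text
[0.40084208 0.28413934 0.13767201]
0.65 [[37.91335642  2.66624973 57.15793786]] [[281.50585113 338.0349629 ]]
```

View pics/w6.png

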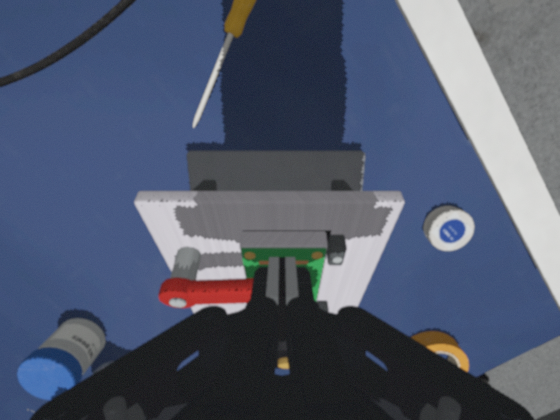

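The arm is nearly over the seat (red bar level at row 290). I'll push on to the stop, watching the force.

drive_tool(
  rows=[
    {"travel":[0.002,0.003,0],"turn":0},
    {"travel":[0.004,0.006,0],"turn":0},
    {"travel":[0.006,0.009,0],"turn":0},
    {"travel":[0.008,0.012,0],"turn":0},
    {"travel":[0.008,0.012,0],"turn":0},
  ],
)

```text
t: 14.1
ee_pos: [0.4038, 0.2882, 0.1373]
ee_rot: [[-0.597, -0.802, -0.003], [-0.802, 0.597, -0.003], [0.004, 0.001, -1.0]]
wrist_force: [-4.1, -3.6, -2.6]
gripper_width: 0.0001
grip_force: 2.6
```

drive_tool(
  rows=[
    {"travel":[0.002,0.003,0],"turn":0},
    {"travel":[0.004,0.006,0],"turn":0},
    {"travel":[0.006,0.009,0],"turn":0},
    {"travel":[0.006,0.009,0],"turn":0},
  ],
)

```text
t: 14.43
ee_pos: [0.4047, 0.2897, 0.1367]
ee_rot: [[-0.598, -0.802, -0.007], [-0.802, 0.598, -0.009], [0.011, 0.001, -1.0]]
wrist_force: [-9.9, -11.2, 3.4]
gripper_width: 0.0002
grip_force: 7.1
```

At the stop. I'll back off, rise over the knob, open, turn to the start angle and take a close look.

drive_tool(
  rows=[
    {"travel":[-0.02,-0.027,0],"turn":0},
    {"travel":[-0.025,-0.034,0.06],"turn":0},
    {"travel":[-0.025,-0.034,0.14],"turn":0},
    {"travel":[-0.01,0,0.16],"turn":0},
    {"travel":[0.0,0.0,0.16],"turn":0},
    {"travel":[0.0,0.0,0.16],"turn":0},
    {"travel":[0.0,0.0,0.16],"turn":0},
  ],
)

```text
t: 15.02
ee_pos: [0.4081, 0.2933, 0.2174]
ee_rot: [[-0.597, -0.802, -0.0], [-0.802, 0.597, -0.001], [0.001, 0.0, -1.0]]
wrist_force: [0.3, 0.6, 0.0]
gripper_width: -0.0004
grip_force: 0.0
```

```bash
python3 - <<'E'
from h import *
K,R,p=campose('wrist');o=bot.observe(); im,d=bot.snapshot('wrist'); P=cloud(d,K,R,p)
print(o['ee_pos'],o['joint_positions'])
for n in('knob_mid','clamp_pivot'):
  for r in bot.tip_of('wrist',n)[:2]: print(n,r['p'],r['point'],w2b(r['point']),proj(r['point'],K,R,p))
B=w2b(P.reshape(-1,3)).reshape(P.shape); dark=im.max(-1)<75
q=(d>0)&(abs(B[...,2]-70)<4)&(np.hypot(B[...,0]-35,B[...,1])<30); t=B[q]; print('knob top',len(t),cv2.minEnclosingCircle(t[:,:2].astype(np.float32)) if len(t) else 0,np.median(t[:,2]) if len(t) else 0)
im,d=look(); save('w7',im)
E
```

```text
[0.40807324 0.29329204 0.21737883] [-0.34122607  0.36921405 -0.45965663  1.86110595  0.19726171  0.95658744
  1.61286249]
knob_mid 0.55 [0.4216, 0.313, 0.1302] [[38.87860062  2.52448818 57.87082446]] [[282.19545768 252.11362223]]
knob_mid 0.31 [0.292, 0.3925, -0.0016] [[ -15.23993942 -148.90648487  -63.07335284]] [[411.26853769 190.2138792 ]]
clamp_pivot 0.95 [0.4569, 0.2581, 0.0771] [[32.21643337 63.62057762  0.40262992]] [[215.40600647 203.11417761]]
clamp_pivot 0.6 [0.6565, 0.276, -0.0004] [[-1.22175852e+02  2.13051897e+02  5.17656746e-02]] [[119.92939558 282.91261048]]
knob top 465 ((37.78407287597656, -0.18859294056892395), 19.60753059387207) 68.03352166483523
[0.4074 0.293  0.217 ] [-0.3  0.4  0.1] tcp-10 in bed [[ 98.4   3.1 112. ]]Traceback (most recent call last):
  File "<stdin>", line 8, in <module>
  File "h.py", line 37, in look
    print('green x',np.percentile(t[:,0],[1,99.]).round(1),'y',np.percentile(t[t[:,0]>30][:,1],[1,99]).round(1),np.percentile(t[t[:,0]<-25][:,1],[1,99]).round(1),'z',np.polyfit(t[:,0],t[:,2],1).round(3),'y',np.polyfit(t[:,1],t[:,2],1).round(3))
                                                                                                                ~~~~~~~~~~~~~^^^^^^^^^^^^^^^^^^^^^^^^^^^
    return _quantile_unchecked(
        a, q, axis, out, overwrite_input, method, keepdims, weights)
    return _ureduce(a,
                    func=_quantile_ureduce_func,
    ...<5 lines>...
                    overwrite_input=overwrite_input,
                    method=method)
    r = func(a, **kwargs)
    result = _quantile(arr,
                       quantiles=q,
    ...<2 lines>...
                       out=out,
                       weights=wgt)
    slices_having_nans = np.isnan(arr[-1, ...])
                                  ~~~^^^^^^^^^
IndexError: index -1 is out of bounds for axis 0 with size 0
```

drive_tool(
  rows=[
    {"travel":[0.026,0.045,0],"turn":0.15},
    {"travel":[0.026,0.045,0],"turn":0.3},
    {"travel":[0.026,0.045,0],"turn":0.45},
    {"travel":[0.026,0.045,0],"turn":0.6},
    {"travel":[0.026,0.045,-0.03],"turn":0.75},
    {"travel":[0.026,0.045,-0.09],"turn":0.8},
    {"travel":[0.026,0.045,-0.14],"turn":0.8},
    {"travel":[0.026,0.045,-0.166],"turn":0.8},
  ],
  gripper=62,
)

```text
t: 15.88
ee_pos: [0.4198, 0.3148, 0.132]
ee_rot: [[-0.011, -1.0, -0.003], [-1.0, 0.011, -0.002], [0.002, 0.003, -1.0]]
wrist_force: [0.2, -0.5, 0.3]
gripper_width: 0.062
grip_force: 0.0
```

drive_tool(
  rows=[
    {"travel":[0,0,0],"turn":0},
    {"travel":[0,0,0],"turn":0},
    {"travel":[0,0,0],"turn":0},
    {"travel":[0,0,0],"turn":0},
    {"travel":[0,0,0],"turn":0},
  ],
  gripper=30,
  grip_force=35,
)

```text
t: 16.3
ee_pos: [0.4203, 0.3151, 0.1347]
ee_rot: [[-0.012, -1.0, -0.002], [-1.0, 0.012, -0.002], [0.002, 0.002, -1.0]]
wrist_force: [-0.8, -2.7, -13.1]
gripper_width: 0.0417
grip_force: 37.0
```

drive_tool(
  rows=[
    {"travel":[0,0,0],"turn":-0.15},
    {"travel":[0,0,0],"turn":-0.3},
    {"travel":[0,0,0],"turn":-0.45},
    {"travel":[0,0,-0.001],"turn":-0.6},
    {"travel":[0,0,-0.001],"turn":-0.75},
    {"travel":[0,0,-0.001],"turn":-0.9},
    {"travel":[0,0,-0.002],"turn":-1.0},
    {"travel":[0,0,-0.002],"turn":-1.0},
  ],
)

```text
t: 16.97
ee_pos: [0.4236, 0.3164, 0.1363]
ee_rot: [[-0.718, -0.696, 0.006], [-0.696, 0.718, 0.001], [-0.005, -0.004, -1.0]]
wrist_force: [2.4, -5.0, 2.7]
gripper_width: 0.0401
grip_force: 37.9
```

```bash
python3 - <<'E'
from h import *
o=bot.observe(); print(o['wrist_force'],o['moment'],o['joint_positions'][-1])
E
```

```text
[ 2.44017068 -4.96307402  2.66799947] [-1.55888021 -1.1514236   0.4221301 ] 1.4133586503664124
```

drive_tool(
  rows=[
    {"travel":[0,0,-0.001],"turn":-0.15},
    {"travel":[0,0,-0.001],"turn":-0.3},
    {"travel":[0,0,-0.002],"turn":-0.45},
    {"travel":[0,0,-0.002],"turn":-0.6},
    {"travel":[0,0,-0.002],"turn":-0.65},
    {"travel":[0,0,-0.002],"turn":-0.65},
  ],
)

```text
t: 17.47
ee_pos: [0.4274, 0.3157, 0.1382]
ee_rot: [[-0.966, -0.258, 0.014], [-0.258, 0.966, 0.002], [-0.014, -0.001, -1.0]]
wrist_force: [8.1, -10.1, 23.0]
gripper_width: 0.0402
grip_force: 58.1
```

```bash
cat >> h.py <<'E'
def knobpos():
    for r in bot.tip_of('top','knob_mid')[:1]+bot.tip_of('top','clamp_pivot')[:1]: print(r['p'],w2b(r['point']))
E
python3 - <<'E'
from h import *
o=bot.observe(); print(o['wrist_force'],o['moment'],o['joint_positions'][-1])
im,d=bot.snapshot('top'); save('t3',im); knobpos()
E
```

```text
[  8.05392089 -10.12273756  23.02860749] [-3.92351796 -2.23057167  0.78866159] 1.0061822646574075
0.71 [[-182.68718371  177.93224992   37.18193039]]
0.68 [[-185.43334123  176.47879567   35.99614388]]
```

drive_tool(
  rows=[
    {"travel":[0,0,0],"turn":0},
    {"travel":[0,0,0],"turn":0},
    {"travel":[0,0,0],"turn":0.15},
    {"travel":[0,0,0],"turn":0.3},
    {"travel":[0,0,0],"turn":0.45},
    {"travel":[0,0,0],"turn":0.6},
    {"travel":[0,0,0],"turn":0.75},
    {"travel":[0,0,0],"turn":0.9},
  ],
  gripper=62,
)

```text
t: 18.28
ee_pos: [0.4212, 0.3177, 0.1339]
ee_rot: [[-0.559, -0.829, 0.001], [-0.829, 0.559, 0.002], [-0.003, 0.0, -1.0]]
wrist_force: [0.4, -0.9, 0.1]
gripper_width: 0.0624
grip_force: 0.0
```

```bash
python3 - <<'E'
from h import *
K,R,p=campose('wrist');o=bot.observe(); im,d=bot.snapshot('wrist'); save('w8',im)
print(o['ee_pos'],o['wrist_force'])
E
```

```text
[0.42118118 0.31765436 0.13389138] [ 0.40070124 -0.88291176  0.07130906]
```

View pics/w8.png

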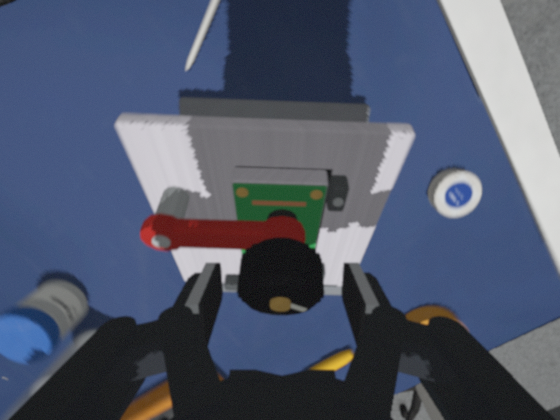

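Board still home, arm over it, and the knob's white pointer runs right from the hub at (280,303). I'll track the pointer numerically from here.

```bash
cat >> h.py <<'E'
def pointer(name,zb=70):
    o=bot.observe(); K,R,p=campose('wrist'); im,d=bot.snapshot('wrist'); save(name,im)
    hsv=cv2.cvtColor(im,cv2.COLOR_RGB2HSV).astype(int); v,u=np.mgrid[:420,:560]
    ray=np.stack([(u-K[0,2])/K[0,0],(v-K[1,2])/K[1,1],np.ones_like(u,float)],-1)@R.T
    n=RB[:,2]; t=((b2w([0,0,zb])-p)@n)/(ray@n); B=((p+ray*t[...,None]-OB)@RB)*1000
    near=(np.hypot(B[...,0]-36,B[...,1])<19)
    ye=near&(hsv[...,0]>10)&(hsv[...,0]<32)&(hsv[...,1]>110)&(hsv[...,2]>90)
    wh=near&(hsv[...,1]<70)&(hsv[...,2]>110)
    a,b=B[ye].mean(0),B[wh].mean(0); print('hub',a.round(1),ye.sum(),'white',b.round(1),wh.sum(),'ang',np.degrees(np.arctan2(b[1]-a[1],b[0]-a[0])).round(1))
    print('knob red y/arm etc', o['t'],o['ee_pos'],o['wrist_force'])
E
python3 -c "
from h import *
pointer('k1')"
```

```text
hub [38.6 -0.2 70. ] 222 white [35.1 -8.6 70. ] 45 ang -112.2
knob red y/arm etc 18.3333 [0.42128041 0.31744944 0.13378617] [-0.21914205  0.43103947  0.17360035]
```

drive_tool(
  rows=[
    {"travel":[0,0,0],"turn":0.15},
    {"travel":[0,0,0],"turn":0.3},
    {"travel":[0,0,0],"turn":0.45},
    {"travel":[0,0,0],"turn":0.6},
    {"travel":[0,0,0],"turn":0.7},
    {"travel":[0,0,0],"turn":0.7},
  ],
)

```text
t: 18.88
ee_pos: [0.4211, 0.3169, 0.1334]
ee_rot: [[-0.051, -0.999, 0.0], [-0.999, 0.051, 0.001], [-0.001, -0.0, -1.0]]
wrist_force: [0.7, -0.5, -0.2]
gripper_width: 0.062
grip_force: 0.0
```

drive_tool(
  rows=[
    {"travel":[0,0,0],"turn":0},
    {"travel":[0,0,0],"turn":0},
    {"travel":[0,0,0],"turn":0},
    {"travel":[0,0,0],"turn":0},
    {"travel":[0,0,0],"turn":-0.15},
    {"travel":[0,0,0],"turn":-0.3},
    {"travel":[0,0,0],"turn":-0.45},
    {"travel":[0,0,0],"turn":-0.6},
  ],
  gripper=30,
  grip_force=25,
)

```text
t: 19.55
ee_pos: [0.4217, 0.3164, 0.1335]
ee_rot: [[-0.505, -0.863, 0.002], [-0.863, 0.505, 0.0], [-0.001, -0.001, -1.0]]
wrist_force: [-0.0, 0.3, 2.0]
gripper_width: 0.0406
grip_force: 25.1
```

drive_tool(
  rows=[
    {"travel":[0,0,0],"turn":-0.15},
    {"travel":[0,0,0],"turn":-0.3},
    {"travel":[0,0,0],"turn":-0.45},
    {"travel":[0,0,0],"turn":-0.6},
    {"travel":[0,0,0],"turn":-0.6},
  ],
)

```text
t: 19.97
ee_pos: [0.4239, 0.3152, 0.1343]
ee_rot: [[-0.843, -0.539, 0.006], [-0.539, 0.843, -0.001], [-0.004, -0.004, -1.0]]
wrist_force: [4.3, -3.6, 8.5]
gripper_width: 0.0407
grip_force: 42.6
```

```bash
python3 -c "
from h import *
pointer('k2')"
```

```text
hub [40.4 -1.2 70. ] 243 white [33.5 -1.3 70. ] 55 ang -179.5
knob red y/arm etc 19.9667 [0.42387617 0.31517236 0.13433621] [ 4.26230715 -3.56915376  8.47165553]
```

drive_tool(
  rows=[
    {"travel":[0,0,0],"turn":0},
    {"travel":[0,0,0],"turn":0.1},
    {"travel":[0,0,0],"turn":0.25},
    {"travel":[0,0,0],"turn":0.4},
    {"travel":[-0.002,-0.002,-0.003],"turn":0.55},
    {"travel":[-0.002,-0.002,-0.003],"turn":0.7},
    {"travel":[-0.002,-0.002,-0.003],"turn":0.85},
    {"travel":[-0.002,-0.002,-0.003],"turn":1.0},
  ],
  gripper=62,
)

```text
t: 20.68
ee_pos: [0.4197, 0.3154, 0.1314]
ee_rot: [[-0.202, -0.979, -0.0], [-0.979, 0.202, -0.0], [0.0, 0.0, -1.0]]
wrist_force: [0.3, 0.1, -0.4]
gripper_width: 0.0619
grip_force: 0.0
```

drive_tool(
  rows=[
    {"travel":[0,0,0],"turn":0.15},
    {"travel":[0,0,0],"turn":0.25},
    {"travel":[0,0,0],"turn":0.25},
  ],
)

```text
t: 20.93
ee_pos: [0.4197, 0.3152, 0.1312]
ee_rot: [[-0.009, -1.0, -0.001], [-1.0, 0.009, -0.0], [0.0, 0.001, -1.0]]
wrist_force: [-0.2, -0.5, 0.6]
gripper_width: 0.0622
grip_force: 0.0
```

drive_tool(
  rows=[
    {"travel":[0,0,0],"turn":0},
    {"travel":[0,0,0],"turn":0},
    {"travel":[0,0,0],"turn":0},
    {"travel":[0,0,0],"turn":0},
    {"travel":[0,0,0],"turn":-0.15},
    {"travel":[0,0,0],"turn":-0.3},
    {"travel":[0,0,0],"turn":-0.45},
    {"travel":[0,0,0],"turn":-0.6},
  ],
  gripper=30,
  grip_force=25,
)

```text
t: 21.6
ee_pos: [0.4209, 0.3157, 0.1321]
ee_rot: [[-0.47, -0.883, 0.002], [-0.883, 0.47, 0.001], [-0.002, -0.001, -1.0]]
wrist_force: [-0.8, 2.0, 2.4]
gripper_width: 0.041
grip_force: 25.0
```

drive_tool(
  rows=[
    {"travel":[0,0,0],"turn":-0.15},
    {"travel":[0,0,0],"turn":-0.3},
    {"travel":[0,0,0],"turn":-0.45},
    {"travel":[0,0,0],"turn":-0.6},
    {"travel":[0,0,0],"turn":-0.65},
    {"travel":[0,0,0],"turn":-0.65},
  ],
)

```text
t: 22.1
ee_pos: [0.4228, 0.3142, 0.1328]
ee_rot: [[-0.84, -0.543, 0.006], [-0.543, 0.84, -0.001], [-0.004, -0.004, -1.0]]
wrist_force: [5.2, -4.7, 7.6]
gripper_width: 0.0409
grip_force: 42.4
```

```bash
python3 -c "
from h import *
pointer('k3',68)"
```

```text
hub [38.1 -0.8 68. ] 239 white [31.5  6.2 68. ] 42 ang 133.2
knob red y/arm etc 22.1 [0.42282468 0.31419594 0.13280138] [ 5.23611066 -4.7306835   7.64328292]
```

drive_tool(
  rows=[
    {"travel":[0,0,0],"turn":0},
    {"travel":[0,0,0],"turn":0.1},
    {"travel":[0,0,0],"turn":0.25},
    {"travel":[0,0,0],"turn":0.4},
    {"travel":[-0.001,-0.001,-0.003],"turn":0.55},
    {"travel":[-0.001,-0.001,-0.003],"turn":0.7},
    {"travel":[-0.001,-0.001,-0.003],"turn":0.85},
    {"travel":[-0.001,-0.001,-0.003],"turn":1.0},
  ],
  gripper=62,
)

```text
t: 22.82
ee_pos: [0.4189, 0.3149, 0.1298]
ee_rot: [[-0.201, -0.98, -0.001], [-0.98, 0.201, -0.0], [0.0, 0.001, -1.0]]
wrist_force: [0.5, 0.4, -0.1]
gripper_width: 0.0619
grip_force: 0.0
```

drive_tool(
  rows=[
    {"travel":[0,0,0],"turn":0.15},
    {"travel":[0,0,0],"turn":0.25},
    {"travel":[0,0,0],"turn":0.25},
  ],
)

```text
t: 23.07
ee_pos: [0.419, 0.3147, 0.1297]
ee_rot: [[-0.009, -1.0, -0.001], [-1.0, 0.009, -0.0], [0.0, 0.001, -1.0]]
wrist_force: [-0.1, 0.0, -0.4]
gripper_width: 0.0623
grip_force: 0.0
```

drive_tool(
  rows=[
    {"travel":[0,0,0],"turn":0},
    {"travel":[0,0,0],"turn":0},
    {"travel":[0,0,0],"turn":0},
    {"travel":[0,0,0],"turn":0},
    {"travel":[0,0,0],"turn":-0.15},
    {"travel":[0,0,0],"turn":-0.3},
    {"travel":[0,0,0],"turn":-0.45},
    {"travel":[0,0,0],"turn":-0.6},
  ],
  gripper=30,
  grip_force=30,
)

```text
t: 23.73
ee_pos: [0.4205, 0.3152, 0.1307]
ee_rot: [[-0.47, -0.883, 0.002], [-0.883, 0.47, 0.001], [-0.002, -0.002, -1.0]]
wrist_force: [0.8, -2.3, -2.4]
gripper_width: 0.041
grip_force: 30.8
```

drive_tool(
  rows=[
    {"travel":[0,0,0],"turn":-0.15},
    {"travel":[0,0,0],"turn":-0.3},
    {"travel":[0,0,0],"turn":-0.45},
    {"travel":[0,0,0],"turn":-0.6},
    {"travel":[0,0,0],"turn":-0.65},
    {"travel":[0,0,0],"turn":-0.65},
  ],
)

```text
t: 24.23
ee_pos: [0.4223, 0.3146, 0.1312]
ee_rot: [[-0.838, -0.545, 0.006], [-0.545, 0.838, 0.0], [-0.005, -0.003, -1.0]]
wrist_force: [7.0, -3.6, 5.6]
gripper_width: 0.0403
grip_force: 48.6
```

```bash
python3 -c "
from h import *
pointer('k4',67); print(bot.observe()['moment'])"
```

```text
hub [36.9 -0.6 67. ] 245 white [35.2  9.5 67. ] 69 ang 99.1
knob red y/arm etc 24.2333 [0.42225113 0.3145531  0.13117592] [ 7.03670244 -3.60526977  5.56680065]
[-1.18081835 -1.95801641  1.25955406]
```

drive_tool(
  rows=[
    {"travel":[0,0,0],"turn":0},
    {"travel":[0,0,0],"turn":0.1},
    {"travel":[0,0,0],"turn":0.25},
    {"travel":[0,0,0],"turn":0.4},
    {"travel":[0,0,-0.002],"turn":0.55},
    {"travel":[0,0,-0.002],"turn":0.7},
    {"travel":[0,0,-0.002],"turn":0.85},
    {"travel":[0,0,-0.002],"turn":1.0},
  ],
  gripper=62,
)

```text
t: 24.95
ee_pos: [0.4187, 0.3148, 0.1288]
ee_rot: [[-0.201, -0.98, -0.001], [-0.98, 0.201, -0.0], [0.001, 0.001, -1.0]]
wrist_force: [1.0, -0.7, -0.2]
gripper_width: 0.0617
grip_force: 0.0
```

```bash
python3 -c "
from h import *
pointer('k5',67)"
```

```text
hub [36.8 -0.3 67. ] 238 white [34.   8.6 67. ] 56 ang 107.7
knob red y/arm etc 24.95 [0.41871069 0.31475202 0.12875631] [ 0.95327988 -0.70261159 -0.20550101]
```

drive_tool(
  rows=[
    {"travel":[0,0,0],"turn":0},
    {"travel":[0,0,0],"turn":0},
    {"travel":[0,0,0],"turn":0},
    {"travel":[0,0,0],"turn":0},
    {"travel":[0,0,0],"turn":-0.15},
    {"travel":[0,0,0],"turn":-0.3},
    {"travel":[0,0,0],"turn":-0.45},
    {"travel":[0,0,0],"turn":-0.6},
  ],
  gripper=30,
  grip_force=40,
)

```text
t: 25.67
ee_pos: [0.4237, 0.3188, 0.1309]
ee_rot: [[-0.632, -0.775, 0.009], [-0.775, 0.632, 0.008], [-0.012, -0.002, -1.0]]
wrist_force: [9.1, 3.0, -4.3]
gripper_width: 0.0403
grip_force: 41.1
```

```bash
python3 -c "
from h import *
pointer('k6',67); print(bot.observe()['moment'])"
```

```text
hub [36.8 -0.4 67. ] 241 white [34.6  8.4 67. ] 55 ang 104.5
knob red y/arm etc 25.6667 [0.42365495 0.31884866 0.13093054] [ 9.14498589  3.00822093 -4.28599835]
[ 0.77663637 -0.9007611  -0.0199132 ]
```

drive_tool(
  rows=[
    {"travel":[0,0,0],"turn":0},
    {"travel":[0,0,0],"turn":0},
    {"travel":[0,0,0],"turn":-0.1},
    {"travel":[0,0,0],"turn":-0.2},
    {"travel":[0,0,0],"turn":-0.3},
    {"travel":[0,0,0],"turn":-0.3},
  ],
  gripper=30,
  grip_force=60,
)

```text
t: 26.22
ee_pos: [0.4223, 0.3149, 0.1309]
ee_rot: [[-0.796, -0.606, 0.006], [-0.606, 0.796, 0.001], [-0.006, -0.003, -1.0]]
wrist_force: [5.2, -3.0, 12.4]
gripper_width: 0.0397
grip_force: 71.3
```

```bash
python3 -c "
from h import *
pointer('k7',67); print(bot.observe()['moment'])"
```

```text
hub [36.9 -0.6 67. ] 242 white [34.   8.6 67. ] 59 ang 107.4
knob red y/arm etc 26.2167 [0.42233364 0.31493275 0.13088625] [ 5.15531252 -3.03922787 12.38158547]
[-1.23749783 -1.677769    0.59331134]
```

drive_tool(
  rows=[
    {"travel":[0,0,0],"turn":0},
    {"travel":[0,0,0],"turn":0},
    {"travel":[0,0,0],"turn":0},
    {"travel":[0,0,0],"turn":0},
  ],
  gripper=62,
)

```text
t: 26.6
ee_pos: [0.4188, 0.3148, 0.1287]
ee_rot: [[-0.792, -0.61, -0.001], [-0.61, 0.792, -0.0], [0.001, 0.0, -1.0]]
wrist_force: [-0.6, 0.1, 0.4]
gripper_width: 0.0621
grip_force: 0.0
```

```bash
python3 -c "
from h import *
pointer('k8',67); print(bot.observe()['moment'])"
```

```text
hub [36.9 -0.6 67. ] 242 white [33.9  8.3 67. ] 60 ang 109.1
knob red y/arm etc 26.6 [0.41884343 0.31481183 0.12871943] [-0.57718551  0.05557102  0.37801434]
[ 0.0308064  -0.03867166  0.03070738]
```

drive_tool(
  rows=[
    {"travel":[0,0,0.04],"turn":0.1},
    {"travel":[0,0,0.1],"turn":0.25},
    {"travel":[-0.01,-0.015,0.16],"turn":0.4},
    {"travel":[-0.02,-0.04,0.178],"turn":0.46},
    {"travel":[-0.02,-0.04,0.178],"turn":0.46},
    {"travel":[-0.02,-0.04,0.178],"turn":0.46},
  ],
)

```text
t: 27.15
ee_pos: [0.4096, 0.2943, 0.2181]
ee_rot: [[-0.528, -0.849, 0.001], [-0.849, 0.528, 0.0], [-0.0, -0.0, -1.0]]
wrist_force: [0.4, 0.6, -1.5]
gripper_width: 0.0619
grip_force: 0.0
```

```bash
python3 - <<'E'
from h import *
K,R,p=campose('wrist');o=bot.observe(); im,d=bot.snapshot('wrist'); P=cloud(d,K,R,p); save('w9',im)
print(o['ee_pos'],o['wrist_force'])
for n in('knob_mid','clamp_pivot','board_mid'):
  for r in bot.tip_of('wrist',n)[:1]: print(n,r['p'],w2b(r['point']))
B=w2b(P.reshape(-1,3)).reshape(P.shape); hsv=cv2.cvtColor(im,cv2.COLOR_RGB2HSV)
q=(d>0)&(abs(B[...,2]-66)<7)&(np.hypot(B[...,0]-36,B[...,1])<15); t=B[q]; print('top z',len(t),np.percentile(t[:,2],[10,25,50,75,90]))
red=(d>0)&((hsv[...,0]<6)|(hsv[...,0]>174))&(hsv[...,1]>150)&(np.hypot(B[...,0]-35,B[...,1]-30)<60)&(abs(B[...,2]-34)<4); t=B[red]; t2=t[(t[:,1]>20)&(t[:,1]<48)]
print('arm z',np.median(t[:,2]),'centre line', [((a:=t2[abs(t2[:,1]-y)<2][:,0]).min().round(1),a.max().round(1)) for y in(22,28,34,40,46)])
g=green(im,P,b2w([0,0,14])[:2])&(d>0); t=B[g]; t=t[abs(t[:,2]-14)<3]; print('board up edge',np.percentile(t[:,0],99),np.percentile(t[:,1],[1,99]),np.median(t[:,2]))
E
```

```text
[0.40961116 0.29434596 0.21813265] [ 0.41931408  0.6232301  -1.51315926]
knob_mid 0.64 [[35.24477624  2.16441717 51.53950001]]
clamp_pivot 0.94 [[30.66457455 60.88544295  0.3748356 ]]
top z 641 [64.7374702  64.97085884 65.29722677 65.69266492 67.5160475 ]
arm z 34.133167109912335 centre line [(np.float64(30.6), np.float64(46.0)), (np.float64(30.3), np.float64(45.9)), (np.float64(31.1), np.float64(45.9)), (np.float64(30.4), np.float64(46.3)), (np.float64(31.2), np.float64(46.3))]
board up edge 60.597006615155145 [-22.8297895   25.29449193] 14.63309703128506
```

View pics/w9.png

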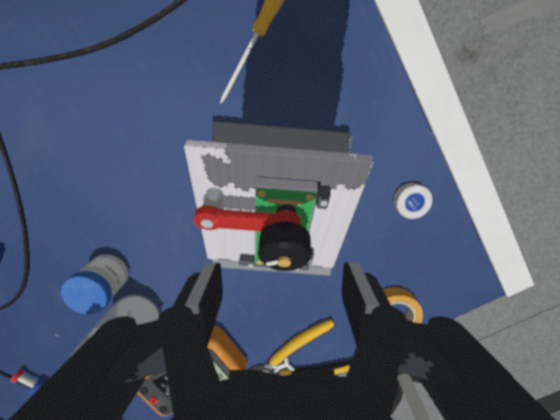

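The knob is visibly lower and the arm is square. I'll check the total knob turn against the pointer in the earlier picture, taken before any turning.

```bash
python3 - <<'E'
from h import *
i=bot.camera_info('wrist'); K=np.array(i['intrinsics']); M=np.array(i['mount'])
def ang(f,ee,rot,c,k,zb):
    T=np.eye(4); T[:3,:3]=rot; T[:3,3]=ee; T=T@M; R,p=T[:3,:3],T[:3,3]
    im=cv2.imread('pics/'+f+'.png')[:,:,::-1]; hsv=cv2.cvtColor(np.ascontiguousarray(im),cv2.COLOR_RGB2HSV).astype(int); v,u=np.mgrid[:420,:560]
    ray=np.stack([(u-K[0,2])/K[0,0],(v-K[1,2])/K[1,1],np.ones_like(u,float)],-1)@R.T; n=RB[:,2]
    B=((p+ray*(((b2w([0,0,zb])-p)@n)/(ray@n))[...,None]-OB)@RB)*1000
    near=np.hypot(B[...,0]-c[0],B[...,1]-c[1])<18
    ye=near&(hsv[...,0]>10)&(hsv[...,0]<32)&(hsv[...,1]>110)&(hsv[...,2]>90); wh=near&(hsv[...,1]<70)&(hsv[...,2]>110)
    a,b=B[ye].mean(0),B[wh].mean(0); print(f,'hub',a.round(1),ye.sum(),b.round(1),wh.sum(),'ang',np.degrees(np.arctan2(b[1]-a[1],b[0]-a[0])).round(1),'arm',np.degrees(np.arctan2(a[0]-36,65-a[1])).round(1))
ang('w5',[.4287,.3283,.2052],[[-.596,-.803,.006],[-.803,.596,.005],[-.008,-.002,-1]],(99,81),0,70)
o=bot.observe(); ang('w9',o['ee_pos'],o['ee_rot'],(36,0),0,65)
E
```

```text
w5 hub [98.5 81.4 70. ] 323 [107.7  86.2  70. ] 177 ang 27.3 arm 104.7
w9 hub [33.8 -0.7 65. ] 125 [26.8  5.2 65. ] 107 ang 139.6 arm -1.9
```

Height and torque suggest the knob is tight, but the angle evidence is weaker. I'll do one firm confirming stroke near the aligned angle.

drive_tool(
  rows=[
    {"travel":[0.019,0.041,0],"turn":0.15},
    {"travel":[0.019,0.041,0],"turn":0.3},
    {"travel":[0.019,0.041,-0.03],"turn":0.4},
    {"travel":[0.019,0.041,-0.08],"turn":0.4},
    {"travel":[0.019,0.041,-0.13],"turn":0.4},
    {"travel":[0.019,0.041,-0.165],"turn":0.4},
    {"travel":[0.019,0.041,-0.179],"turn":0.4},
    {"travel":[0.019,0.041,-0.179],"turn":0.4},
  ],
)

```text
t: 28.02
ee_pos: [0.4179, 0.3149, 0.1264]
ee_rot: [[-0.237, -0.972, -0.004], [-0.972, 0.237, -0.002], [0.003, 0.003, -1.0]]
wrist_force: [-0.5, -0.3, 0.3]
gripper_width: 0.0619
grip_force: 0.0
```

drive_tool(
  rows=[
    {"travel":[0,0,0],"turn":0},
    {"travel":[0,0,0],"turn":0},
    {"travel":[0,0,0],"turn":0},
    {"travel":[0,0,0],"turn":0},
    {"travel":[0,0,0],"turn":0},
  ],
  gripper=30,
  grip_force=80,
)

```text
t: 28.43
ee_pos: [0.42, 0.3161, 0.13]
ee_rot: [[-0.237, -0.971, 0.003], [-0.971, 0.237, 0.002], [-0.003, -0.002, -1.0]]
wrist_force: [1.7, -0.2, 7.4]
gripper_width: 0.0397
grip_force: 80.0
```

```bash
python3 -c "
from h import *
pointer('k9',65.5); print(bot.observe()['moment'])"
```

```text
hub [33.6 -1.  65.5] 229 white [30.9  8.2 65.5] 56 ang 106.7
knob red y/arm etc 28.4333 [0.4199958  0.31606561 0.13004454] [ 1.72200512 -0.15858387  7.39368737]
[-0.06889023 -0.15949055 -0.05404052]
```

drive_tool(
  rows=[
    {"travel":[0,0,0],"turn":-0.1},
    {"travel":[0,0,0],"turn":-0.2},
    {"travel":[0,0,0],"turn":-0.3},
    {"travel":[0,0,0],"turn":-0.4},
    {"travel":[0,0,0],"turn":-0.5},
    {"travel":[0,0,0],"turn":-0.5},
  ],
)

```text
t: 28.98
ee_pos: [0.424, 0.3209, 0.1315]
ee_rot: [[-0.592, -0.806, 0.012], [-0.806, 0.592, 0.012], [-0.016, -0.003, -1.0]]
wrist_force: [13.1, 8.8, -1.4]
gripper_width: 0.0384
grip_force: 80.7
```

```bash
python3 -c "
from h import *
pointer('k10',65.5); print(bot.observe()['moment'])"
```

```text
hub [33.5 -0.5 65.5] 239 white [30.7  8.6 65.5] 50 ang 106.8
knob red y/arm etc 28.9833 [0.42400558 0.3209206  0.13153012] [13.10859564  8.8435487  -1.35832338]
[ 2.55022998 -2.47881866  0.65428006]
```

drive_tool(
  rows=[
    {"travel":[0,0,0],"turn":0.2},
    {"travel":[0,0,0],"turn":0.2},
  ],
)

```text
t: 29.2
ee_pos: [0.4206, 0.3231, 0.1314]
ee_rot: [[-0.451, -0.892, 0.006], [-0.892, 0.451, 0.014], [-0.015, 0.001, -1.0]]
wrist_force: [0.8, 15.7, 5.4]
gripper_width: 0.039
grip_force: 82.0
```

drive_tool(
  rows=[
    {"travel":[0,0,0],"turn":0},
    {"travel":[0,0,0],"turn":0},
    {"travel":[0,0,0],"turn":0},
    {"travel":[0,0,0.04],"turn":0},
    {"travel":[0,0,0.1],"turn":0},
    {"travel":[-0.02,-0.04,0.178],"turn":-0.05},
    {"travel":[-0.02,-0.04,0.178],"turn":-0.15},
    {"travel":[-0.02,-0.04,0.178],"turn":-0.15},
  ],
  gripper=62,
)

```text
t: 29.87
ee_pos: [0.4092, 0.2948, 0.2197]
ee_rot: [[-0.563, -0.827, 0.003], [-0.827, 0.563, 0.001], [-0.003, -0.002, -1.0]]
wrist_force: [0.7, -0.3, -0.6]
gripper_width: 0.0619
grip_force: 0.0
```

```bash
python3 - <<'E'
from h import *
K,R,p=campose('wrist');o=bot.observe(); im,d=bot.snapshot('wrist'); P=cloud(d,K,R,p); save('w10',im)
print(o['ee_pos'],o['wrist_force'])
for n in('knob_mid','clamp_pivot','board_mid'):
  for r in bot.tip_of('wrist',n)[:1]: print(n,r['p'],w2b(r['point']))
B=w2b(P.reshape(-1,3)).reshape(P.shape); hsv=cv2.cvtColor(im,cv2.COLOR_RGB2HSV)
q=(d>0)&(abs(B[...,2]-66)<7)&(np.hypot(B[...,0]-36,B[...,1])<15); t=B[q]; print('top z',np.percentile(t[:,2],[10,50,90]))
red=(d>0)&((hsv[...,0]<6)|(hsv[...,0]>174))&(hsv[...,1]>150)&(np.hypot(B[...,0]-35,B[...,1]-30)<60)&(abs(B[...,2]-34)<4); t=B[red]; t2=t[(t[:,1]>18)&(t[:,1]<52)]
ys=np.arange(20,50,3); c=[(lambda a:(a.min()+a.max())/2)(t2[abs(t2[:,1]-y)<1.5][:,0]) for y in ys]; print('arm slope',np.polyfit(ys,c,1))
g=green(im,P,b2w([0,0,14])[:2])&(d>0); t=B[g]; t=t[abs(t[:,2]-14)<3]; print('board',np.percentile(t[:,0],99),np.percentile(t[t[:,0]>30][:,1],[1,99]),np.median(t[:,2]))
e=t[t[:,0]>45]; ys=np.arange(-18,20,3); print('edge slope',np.polyfit(ys,[e[abs(e[:,1]-y)<1.5][:,0].max() for y in ys],1))
E
```

```text
[0.40923066 0.29478523 0.21969774] [ 0.65375476 -0.25220577 -0.62455121]
knob_mid 0.65 [[38.98658878  3.99662042 53.76702558]]
clamp_pivot 0.58 [[34.84750586 60.43597251  2.46315118]]
board_mid 0.72 [[ 124.0851002    36.56997706 -140.27954046]]
top z [64.81233328 65.35047539 67.64460445]
arm slope [-2.00863515e-02  3.98122694e+01]
board 60.589598423943514 [-22.66032717  25.33156756] 14.631552471114386
edge slope [-1.07588936e-02  6.05688217e+01]
```

I turned back 9° while still gripping, which may have loosened the knob slightly. I'll repeat the good tightening stroke and this time open without turning back.

drive_tool(
  rows=[
    {"travel":[0.02,0.04,0],"turn":0.15},
    {"travel":[0.02,0.04,0],"turn":0.3},
    {"travel":[0.02,0.04,0],"turn":0.45},
    {"travel":[0.02,0.04,-0.03],"turn":0.6},
    {"travel":[0.02,0.04,-0.1],"turn":0.745},
    {"travel":[0.02,0.04,-0.15],"turn":0.745},
    {"travel":[0.02,0.04,-0.182],"turn":0.745},
    {"travel":[0.02,0.04,-0.182],"turn":0.745},
  ],
)

```text
t: 30.73
ee_pos: [0.417, 0.3137, 0.1222]
ee_rot: [[-0.006, -1.0, -0.007], [-1.0, 0.006, -0.004], [0.004, 0.007, -1.0]]
wrist_force: [-0.4, -0.7, -0.2]
gripper_width: 0.0619
grip_force: 0.0
```

```bash
python3 -c "
from h import *
pointer('k11',65.5)"
```

```text
hub [33.7 -1.7 65.5] 263 white [30.4  7.4 65.5] 68 ang 110.2
knob red y/arm etc 30.7333 [0.41695925 0.31367635 0.12217263] [-0.35681618 -0.72274012 -0.18346372]
```

drive_tool(
  rows=[
    {"travel":[0,0,0],"turn":0},
    {"travel":[0,0,0],"turn":0},
    {"travel":[0,0,0],"turn":0},
    {"travel":[0,0,0],"turn":0},
    {"travel":[0,0,0],"turn":-0.15},
    {"travel":[0,0,0],"turn":-0.3},
    {"travel":[0,0,0],"turn":-0.45},
    {"travel":[0,0,0],"turn":-0.6},
  ],
  gripper=30,
  grip_force=30,
)

```text
t: 31.45
ee_pos: [0.4227, 0.3208, 0.1294]
ee_rot: [[-0.463, -0.886, 0.01], [-0.886, 0.463, 0.011], [-0.014, -0.003, -1.0]]
wrist_force: [10.9, 10.9, 1.1]
gripper_width: 0.0407
grip_force: 29.6
```

```bash
python3 -c "
from h import *
pointer('k12',65.5)"
```

```text
hub [33.9 -0.7 65.5] 241 white [31.4  8.4 65.5] 52 ang 104.9
knob red y/arm etc 31.45 [0.42273514 0.32079892 0.12936024] [10.92310325 10.88395875  1.13771955]
```

drive_tool(
  rows=[
    {"travel":[0,0,0],"turn":-0.15},
    {"travel":[0,0,0],"turn":-0.3},
    {"travel":[0,0,0],"turn":-0.45},
    {"travel":[0,0,0],"turn":-0.6},
    {"travel":[0,0,0],"turn":-0.65},
    {"travel":[0,0,0],"turn":-0.65},
  ],
)

```text
t: 32.0
ee_pos: [0.4219, 0.3148, 0.1289]
ee_rot: [[-0.837, -0.547, 0.006], [-0.547, 0.837, 0.0], [-0.006, -0.003, -1.0]]
wrist_force: [3.8, -4.3, 11.8]
gripper_width: 0.0408
grip_force: 55.6
```

```bash
python3 -c "
from h import *
pointer('k13',65.5); pointer('k13b',67); print(bot.observe()['moment'])"
```

```text
hub [33.5  0.1 65.5] 252 white [31.3  9.9 65.5] 64 ang 103.0
knob red y/arm etc 32.0 [0.42188194 0.31475588 0.12892853] [ 3.76599674 -4.28371509 11.80468595]
hub [36.9 -0.5 67. ] 250 white [34.3  8.8 67. ] 61 ang 105.9
knob red y/arm etc 32.05 [0.42185826 0.3147507  0.1289407 ] [ 3.19489527 -3.83621618 11.50403268]
[-1.60346357 -1.12005864  0.39837475]
```

drive_tool(
  rows=[
    {"travel":[0,0,0],"turn":0},
    {"travel":[0,0,0],"turn":0},
    {"travel":[0,0,0],"turn":0},
    {"travel":[0,0,0],"turn":0},
  ],
  gripper=62,
)

```text
t: 32.43
ee_pos: [0.4188, 0.3155, 0.1267]
ee_rot: [[-0.835, -0.55, -0.0], [-0.55, 0.835, 0.0], [-0.0, 0.0, -1.0]]
wrist_force: [-0.4, 0.5, 0.5]
gripper_width: 0.0621
grip_force: 0.0
```

```bash
python3 -c "
from h import *
pointer('k14',65.5)"
```

```text
hub [33.3  0.2 65.5] 252 white [30.3  9.2 65.5] 58 ang 108.6
knob red y/arm etc 32.4333 [0.41877495 0.31548532 0.12665325] [-0.43109218  0.45290397  0.45013614]
```

The knob stalls at the same pointer angle (about 105–108°) under 30, 60 and 80 N grips, so it is at its stop. I'll lift clear and hand in.

drive_tool(
  rows=[
    {"travel":[0,0,0.04],"turn":0},
    {"travel":[0,0,0.1],"turn":0},
    {"travel":[0,0,0.17],"turn":0},
    {"travel":[0,0,0.24],"turn":0},
    {"travel":[0,0,0.26],"turn":0},
    {"travel":[0,0,0.26],"turn":0},
    {"travel":[0,0,0.26],"turn":0},
  ],
)

```text
t: 33.07
ee_pos: [0.4189, 0.3153, 0.2565]
ee_rot: [[-0.836, -0.549, 0.001], [-0.549, 0.836, 0.0], [-0.001, -0.0, -1.0]]
wrist_force: [1.0, -0.5, 0.3]
gripper_width: 0.0618
grip_force: 0.0
```

```bash
python3 -c "
from h import *
o=bot.observe(); print(o['t'],o['ee_pos'],o['wrist_force']); print(bot.hand_in())"
```

```text
33.0667 [0.41893573 0.31530343 0.25654443] [ 1.04878731 -0.53714434  0.28771387]
the job is handed in; nothing more can be done
None
```

I handed the job in at 33 s with the robot clear: the module is home against both fences, the arm is at its stop and the knob stalled tight. The hand-in gave no verdict, and I inferred the tight stop and the foot's pressure from that stall rather than measuring them.

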